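Booking in a fired batch at the pottery

TASK

Book in the fired batch: slide the gauge's orange-tabbed jaw shut on the lid until the lid pushes the spring anvil back about 5 mm, hold it there for a second, then slide the jaw back fully open. Lift every pot off the kiln stand by its hoop handle and set it down upright, well on the ware board beside it, and turn each glaze jar so that it stands in the middle of a blue disc with its white stripe squarely facing the scanner's window. The lid stays on the gauge bed; leave the kiln props and the labelled tin where they are.

Things in the scene. Friction and masses are not known exactly. Their poses are not given: they have to be found in the camera images.
- stand: kiln stand: grey-white kiln slab 150 x 370 x 20 mm on three bricks; its top is 50 mm above the table. Origin: centre of its underside at table height; x across, y along its length
- board: pale wooden ware board, 150 x 370 mm, 15 mm thick, flat on the table beside the kiln stand (nearer or farther than it). Origin: centre of its underside; y along its length
- gauge: green gauge, fixed: bed 260 x 110 mm, 20 mm high, jaws along its x. At the +x end stands a steel spring anvil, its face at x = +70 mm when at rest; at the -x side the sliding jaw, its face at x = -(joint jaw). Jaws are 70 mm wide, tops 50 mm above the table. Origin: on the table under the bed's centre line
- jaw (a joint): position of the sliding jaw in m: 0 is fully shut (gap 70 mm), grows as it slides towards the gauge's -x, 0.070 is fully open (gap 140 mm); friction about 1.5 N, stays where left
- jaw_tab (a point): top centre of the orange finger tab on the sliding jaw, 100 mm above the table. Tab: 16 mm along the gauge's x, 30 mm across, 50 mm tall
- anvil (a joint): how far the spring anvil is pushed back in m, 0 at rest, 0.012 at its stop; about 1 N per mm
- lid: fired reddish clay lid, disc of 80 mm diameter and 10 mm thick with a knob (26 mm wide, top 34 mm above the underside), lying loose on the gauge bed between jaw and anvil. Origin: centre of its underside
- scanner: grey area 235 x 240 mm marked flush on the table, with two blue discs, and along its +x edge a black scanner block 70 mm tall with a red window facing the area's -x. Origin: at table height in the middle of the area's width, 115 mm from its -x edge; the stripe must point along its +x
- disc0 (a point): centre of a blue disc (72 mm diameter) on the scanner's grey area (the pad), at table height, 117 mm from the scanner window; the pad's -y side
- disc1 (a point): the same for the other blue disc, on the pad's +y side
- pot0: reddish clay pot (may be absent), 80 mm wide, rim 65 mm high, with a rigid hoop handle over it along its own y. At the hoop's top a wooden grip, 14 mm wide along the pot's x, 46 mm along y, from 108 to 122 mm above the pot's underside, centred over it. Base 76 mm wide. 0.25 to 0.5 kg. Origin: centre of its underside, z up
- pot1: dark brown pot (may be absent), 80 mm wide, rim 65 mm high, with a rigid hoop handle over it along its own y. At the hoop's top a wooden grip, 14 mm wide along the pot's x, 46 mm along y, from 108 to 122 mm above the pot's underside, centred over it. Base 76 mm wide. 0.25 to 0.5 kg. Origin: centre of its underside, z up
- pot2: sand-coloured pot (may be absent), 80 mm wide, rim 65 mm high, with a rigid hoop handle over it along its own y. At the hoop's top a wooden grip, 14 mm wide along the pot's x, 46 mm along y, from 108 to 122 mm above the pot's underside, centred over it. Base 76 mm wide. 0.25 to 0.5 kg. Origin: centre of its underside, z up
- jar0: closed glaze jar, blue with black cap, plain cylinder 56 mm diameter, 60 mm high, with a white stripe 12 mm wide down one side and from there to the centre of the cap. Origin: centre of its underside; the stripe is on its +x side
- stripe0 (a point): point on the white stripe of jar0, 28 mm from its axis, 30 mm above its underside
- jar1: closed glaze jar, green with black cap, plain cylinder 56 mm diameter, 60 mm high, with a white stripe 12 mm wide down one side and from there to the centre of the cap. Origin: centre of its underside; the stripe is on its +x side
- stripe1 (a point): point on the white stripe of jar1, 28 mm from its axis, 30 mm above its underside
- prop_a: bystander: kiln prop, grey-white cylinder 40 mm wide, 60 mm high. To be left where it is
- prop_b: bystander: kiln prop, grey-white cylinder 40 mm wide, 50 mm high. To be left where it is
- tin: bystander: tin with a paper label, 66 mm wide, 90 mm high. To be left where it is
Things that resemble listed ones, but are neither listed nor needed, are in the scene too. What is shaped like the pot1 but green, purple or yellow is not meant.

How it is judged:
By the outcome, as a careful person would: the job done as asked, in the order asked, and still so for the second after the job is handed in, with the robot touching nothing.
Of pot0, pot1, pot2 only 2 to 3 are there at a start; the rules pass over those that are not, and their reading is None.
At some moment in a run one of pot0, pot1, pot2, jar0, jar1 may be knocked a few centimetres aside while the robot is not near it.
Once in a run the grip may slacken for a moment while it holds something.
It also fails if it takes over 208 s, if anything falls off the work surface, if the arm or the gripper's body presses on something with over 40 N, if the wrist force passes 120 N, or if a joint passes its speed limit or range.

ROBOT

A 7-joint arm with a two-finger parallel gripper is mounted at the origin on the work surface. World frame = base frame: x ahead of the robot, y to its left, z up, the work surface at z = 0. Lengths are in m, angles in degrees, forces in N, time in s.
With the tool pointing down it reaches from about 0.425 to 0.875 m from the base axis. Payload 4.7 kg.
Tool frame: the origin (TCP) lies at the centre of the arm's flange, where the gripper is bolted on; the fingertips stand 182 mm ahead of it and the grasp point (between the pads) lies 164 mm ahead of it (env.grip_depth is the distance from the TCP to the grasp point, in m); z points along the fingers, y is the line along which they close (so a half turn about z gives the same grasp; the last joint's range is limited). The gripper opens to 87 mm and grips with 3 to 60 N. Pads are 19 mm wide; open, the fingers measure 117 mm over their backs; the gripper's body (75 mm by 190 mm) begins 51 mm behind the grasp point.
Start: joints at [71.454, 18.392, -4.016, 83.108, 1.295, 78.541, -3.26], TCP at [0.215, -0.613, 0.405] pointing down, gripper open.
Joint ranges: [-163.93, 163.93], [-17.29, 119.83], [-79.2, 71.16], [3.27, 140.29], [-89.18, 269.18], [5.43, 117.66], [-154.24, 154.24]. Speed limits (degrees/s): [147.25, 147.25, 180, 180, 180, 180, 180].

INTERFACE

Orientations are given as [roll, pitch, yaw] about the fixed x, y, z axes, in that order (R = Rz(yaw) Ry(pitch) Rx(roll)).
In Python, from cell import env gives the robot as it stands. The module is installed in compiled form; this text tells all that it offers.
- The arm moves only by the tool send_rows, never from a script. Its arguments are lists of equal length, an entry for each row: "xyz": the shift along the tool's x, y, z in m, a list of three; "rotation": the turn, a rotation vector about the tool's x, y, z in rad, a list of three; "jaw": the opening, from 0 (shut) to 1 (fully open). A call has 1 to 20 rows; each row shifts and turns the commanded pose from where the row before left it, along the tool's axes as they then stand; what a row does not reach is not made up. A row lasts 1/10 s, in which the tool goes at most 50 mm and 8.59 degrees, less where a joint would pass 70% of its speed; a pose out of reach is approached as far as the arm can. A call is refused whole if a number of a shift passes 0.05 or a number of a turn 0.15, either way. A call with a gripper value outside its range is refused whole. The fingers move at their own pace and stop on an object; "newtons" is the grip in N (left out, the last holds). Time passes only in rows, so rows that do not move let the fingers close. It gives the time, the measured TCP pose, the force, the opening and the grip force at its end, in the units of the state.
- env.get_obs(): the state, without advancing time (a new reading comes with each control period).
- env.read_camera(name): name is "scene" or "side" or "wrist"; returns a dict with "image" (400x640x3 uint8, blue, green, red), "fx", "fy", "cx", "cy" (pixels), "R" (3x3) and "t" (3): a world point X has camera coordinates R X + t. Camera axes: x right, y down, z forward; pixel columns grow to the right and rows downward; lengths in m; the calibration is good to about 2 mm. A picture is of the moment at which its call begins. There is no depth.
- env.sign_off(): hands the job in; it is judged then, once.
The state is a dict: "time_s": time; "qpos": joint angles; "joint_velocities": joint speeds; "effort": joint torques, N m; "tool_pos": TCP position; "tool_rot": TCP orientation; "force": force on the tool from outside, world axes, zero at the start; "wrist_torque": the same for the moment, N m; "grip_width": finger opening in m; "grasp_force": force on a finger pad.
Only numpy, scipy, OpenCV 4.12 (cv2) and the standard library are available. Lean on these libraries where they do the work, as an engineer would, in place of code of your own. Each camera call takes 0.05 s, during which the arm holds its last target. There are 200 camera calls.

## Working session

There is one attempt and no reset: what is moved stays moved. The work goes in short steps, Python scripts to look and compute and a tool call to move; the robot and the scene stay as the last step left them, time stands still between calls to the robot, and variables do not carry over. Pictures are saved under pics/ and viewed, at most 14 in all, crops included, and the job is handed in when it is done.

Besides the shell and the picture viewer there is one more tool, called after "Call:" in YAML: its name, and indented under it one key for each argument. send_rows: Moves the arm, as the interface text tells. Its arguments: {"type":"object","properties":{"xyz":{"type":"array"},"rotation":{"type":"array"},"jaw":{"type":"array"},"newtons":{"type":"number"}},"required":["xyz","rotation","jaw"]}

```bash
mkdir -p pics
cat > h.py <<'E'
import numpy as np, cv2
from cell import env
def cam(n,save=None):
    c=env.read_camera(n); c['image']=np.asarray(c['image']).copy()
    if save: cv2.imwrite('pics/'+save,c['image'])
    c['R']=np.array(c['R']);c['t']=np.array(c['t'])
    return c
def ray(c,u,v,z):
    d=c['R'].T@np.array([(u-c['cx'])/c['fx'],(v-c['cy'])/c['fy'],1]); o=-c['R'].T@c['t']
    return o+d*(z-o[2])/d[2]
def proj(c,X):
    p=c['R']@np.array(X)+c['t']; return np.array([c['fx']*p[0]/p[2]+c['cx'],c['fy']*p[1]/p[2]+c['cy']])
E
python3 - <<'E'
from h import *
for n in('scene','side','wrist'):
    c=cam(n,n+'0.png'); print(n,c['fx'],(-c['R'].T@c['t']).round(3),c['R'][2].round(2))
o=env.get_obs(); print({k:np.round(v,3) for k,v in o.items()})
E
```

```text
scene 520.8968777110133 [ 1.488 -0.965  1.017] [-0.59  0.57 -0.57]
side 397.58582165911884 [0.128 0.679 0.89 ] [ 0.35 -0.61 -0.71]
wrist 314.2540079981815 [ 0.284 -0.589  0.383] [-0.25 -0.09 -0.96]
{'time_s': np.float64(0.15), 'qpos': array([71.454, 18.43 , -4.017, 83.156,  1.294, 78.541, -3.261]), 'joint_velocities': array([-0.006, -0.167,  0.063, -0.162, -0.017, -0.093, -0.059]), 'effort': array([ 0.0000e+00, -4.9180e+01, -4.0400e-01, -3.1287e+01, -6.4000e-02,
        4.1000e-02,  0.0000e+00]), 'tool_pos': array([ 0.215, -0.613,  0.404]), 'tool_rot': array([-1.79918e+02,  4.00000e-03,  1.93560e+01]), 'force': array([-0.348, -0.357, -1.028]), 'wrist_torque': array([-0.064,  0.017, -0.005]), 'grasp_force': np.float64(0.0), 'grip_width': np.float64(0.087)}
```

View pics/scene0.png

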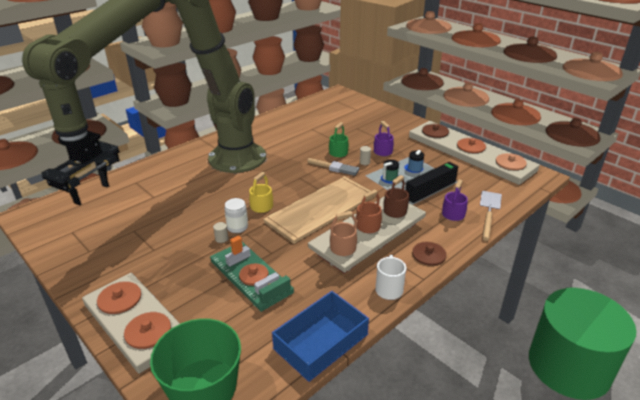

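View pics/side0.png

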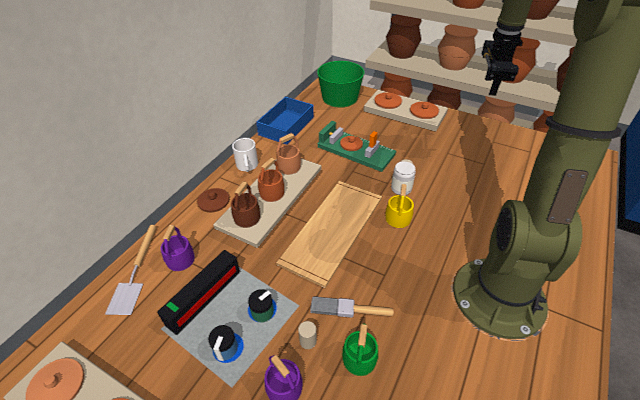

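Scene: the stand holds dark (side px 245,207), red (271,184) and sand (289,157) pots. The board is at (330,232), the gauge at (356,146) and the jars at (224,343) and (262,303). The decoys are a yellow pot, a green pot and two purple pots. I'll measure these by colour next, using enlarged crops.

Run:
```python
import cv2
a=cv2.imread('pics/side0.png'); s=cv2.imread('pics/scene0.png')
cv2.imwrite('pics/c1.png',cv2.resize(a[115:390,150:430],None,fx=2.15,fy=2.15,interpolation=cv2.INTER_CUBIC))
cv2.imwrite('pics/c2.png',cv2.resize(s[130:310,200:470],None,fx=2.9,fy=2.9,interpolation=cv2.INTER_CUBIC))
```

```text
(no output)
```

View pics/c1.png

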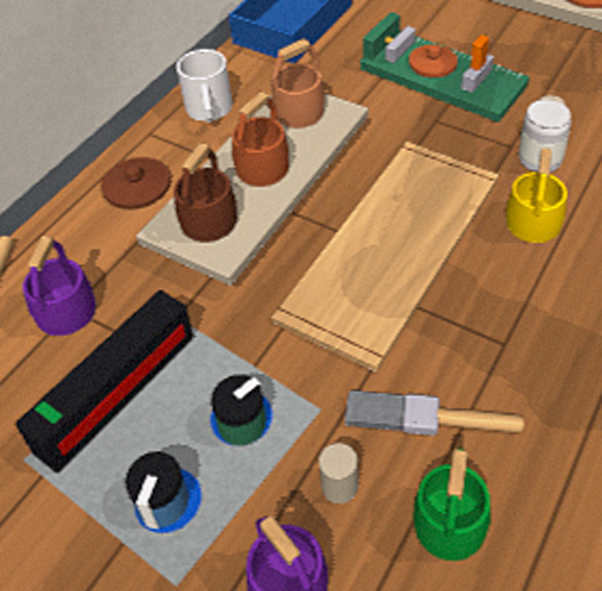

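View pics/c2.png

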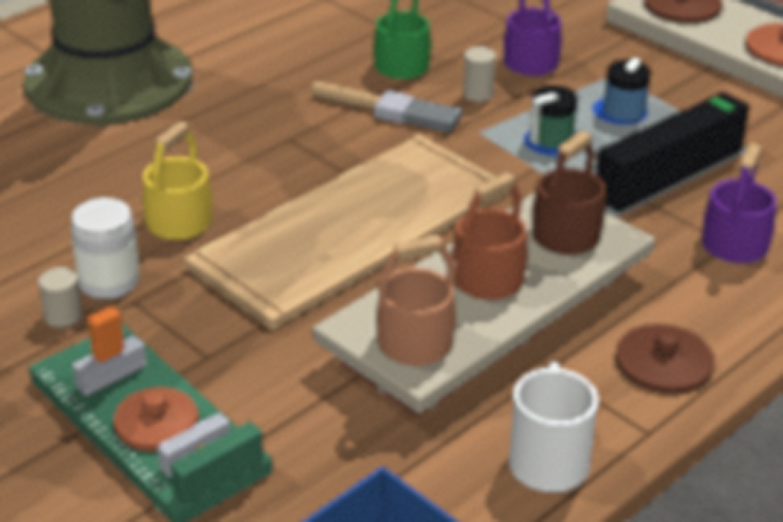

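Crop c1 (side px = 150+x/2.15, 115+y/2.15) and c2 show three candidate pots on the stand: sand, red and dark brown. They match the listed colours. The yellow, green and purple pots stand on the table and are excluded. Next I cast rays from both views.

```bash
cat >> h.py <<'E'
def tri(c1,p1,c2,p2):
    A=[];b=[]
    for c,p in((c1,p1),(c2,p2)):
        o=-c['R'].T@c['t']; d=c['R'].T@np.array([(p[0]-c['cx'])/c['fx'],(p[1]-c['cy'])/c['fy'],1]); d/=np.linalg.norm(d)
        P=np.eye(3)-np.outer(d,d); A.append(P); b.append(P@o)
    X=np.linalg.lstsq(np.vstack(A),np.hstack(b),rcond=None)[0]
    return X
E
python3 - <<'E'
from h import *
s=cam('side');c=cam('scene')
S=lambda p:(150+p[0]/2.15,115+p[1]/2.15); C=lambda p:(200+p[0]/2.9,130+p[1]/2.9)
def rs(n,p,z): print(n,'side',ray(s,*S(p),z).round(3)[:2])
def rc(n,p,z): print(n,'scene',ray(c,*C(p),z).round(3)[:2])
for p in [(407,143),(497,177),(377,370),(272,320)]: rs('board',p,.015)
for p in [(190,262),(272,325),(420,138),(505,182)]: rc('board',p,.015)
for p in [(138,238),(232,280),(368,112)]: rs('stand',p,.05)
for p in [(315,332),(420,402),(655,240)]: rc('stand',p,.05)
for n,a,b,a2,b2 in [('dark',(185,170),(213,150),(562,150),(592,137)),('red',(242,115),(270,98),(480,192),(514,180)),('sand',(280,55),(314,44),(400,248),(438,238))]:
    rs(n,a,.165);rs(n,b,.165);rc(n,a2,.165);rc(n,b2,.165)
for p in [(320,410),(178,585),(28,462)]: rs('pad',p,0)
for p in [(483,131),(560,165)]: rc('pad',p,0)
rs('tab',(481,40),.1); rc('tab',(105,315),.1)
for p in [(362,62),(500,115),(527,80),(395,20)]: rs('bed',p,.02)
for p in [(32,368),(180,510),(95,325)]: rc('bed',p,.02)
rs('jaw edge tops',(464,75),.05);rs('jaw',(494,60),.05); rc('jaw',(75,375),.05); rc('jaw',(143,343),.05)
rs('knob',(433,47),.054); rc('knob',(154,400),.054)
for n,img in(('side',s),('scene',c)):
    im=img['image']; hsv=cv2.cvtColor(im,cv2.COLOR_BGR2HSV)
    m=cv2.inRange(hsv,(5,200,150),(15,255,255))
    k,_,st,ce=cv2.connectedComponentsWithStats(m); 
    print(n,'orange',[(x[:5].tolist(),y.round(1).tolist()) for x,y in zip(st[1:],ce[1:]) if x[4]>15])
    m=cv2.inRange(hsv,(100,150,60),(125,255,255))
    k,_,st,ce=cv2.connectedComponentsWithStats(m); 
    print(n,'blue',[(x[:5].tolist(),y.round(1).tolist()) for x,y in zip(st[1:],ce[1:]) if x[4]>15])
E
```

```text
board side [ 0.537 -0.179]
board side [ 0.39  -0.176]
board side [0.39  0.191]
board side [0.538 0.19 ]
board scene [ 0.408 -0.184]
board scene [ 0.552 -0.19 ]
board scene [0.406 0.179]
board scene [0.543 0.183]
stand side [0.747 0.184]
stand side [0.599 0.182]
stand side [ 0.603 -0.179]
stand scene [ 0.622 -0.193]
stand scene [ 0.766 -0.191]
stand scene [0.762 0.176]
dark side [0.683 0.138]
dark side [0.674 0.093]
dark scene [0.686 0.098]
dark scene [0.692 0.14 ]
red side [0.68  0.021]
red side [ 0.666 -0.025]
red scene [ 0.679 -0.02 ]
red scene [0.688 0.02 ]
sand side [ 0.706 -0.111]
sand side [ 0.677 -0.155]
sand scene [ 0.69  -0.144]
sand scene [ 0.704 -0.107]
pad side [0.427 0.261]
pad side [0.452 0.497]
pad side [0.679 0.472]
pad scene [0.433 0.266]
pad scene [0.551 0.276]
tab side [ 0.502 -0.36 ]
tab scene [ 0.509 -0.361]
bed side [ 0.69  -0.316]
bed side [ 0.436 -0.299]
bed side [ 0.431 -0.4  ]
bed side [ 0.697 -0.45 ]
bed scene [ 0.442 -0.411]
bed scene [ 0.694 -0.423]
bed scene [ 0.43  -0.326]
jaw edge tops side [ 0.512 -0.328]
jaw side [ 0.486 -0.386]
jaw scene [ 0.51  -0.403]
jaw scene [ 0.518 -0.327]
knob side [ 0.585 -0.367]
knob scene [ 0.595 -0.372]
side orange [([369, 131, 9, 16, 75], [372.2, 138.2])]
side blue [([257, 97, 56, 44, 1572], [284.8, 118.4]), ([625, 112, 15, 111, 1328], [633.0, 171.2]), ([271, 299, 5, 19, 44], [273.5, 307.3]), ([248, 306, 9, 16, 35], [250.2, 313.4]), ([213, 333, 30, 30, 206], [234.1, 349.6])]
scene orange []
scene blue [([90, 81, 26, 16, 253], [102.8, 88.8]), ([127, 108, 16, 27, 235], [134.3, 119.6]), ([157, 127, 8, 10, 63], [160.5, 131.4]), ([405, 165, 11, 7, 30], [408.3, 168.4]), ([273, 293, 95, 87, 4694], [319.8, 334.7])]
```

Call:
send_rows:
  xyz:
    - [0,0,0]
    - [0,0,0]
    - [0,0,0]
    - [0,0,0]
    - [0,0,0]
    - [0,0,0]
    - [0,0,0]
    - [0,0,0]
    - [0,0,0]
    - [0.024,0.034,0]
    - [0.024,0.034,0]
    - [0.024,0.034,0]
    - [0.024,0.034,0]
    - [0.024,0.034,0]
    - [0.024,0.034,0]
    - [0.024,0.034,0]
    - [0.024,0.034,0]
    - [0.021,0.033,0]
    - [0,0,0]
  rotation:
    - [0,0,-0.137]
    - [0,0,-0.137]
    - [0,0,-0.137]
    - [0,0,-0.137]
    - [0,0,-0.137]
    - [0,0,-0.137]
    - [0,0,-0.137]
    - [0,0,-0.137]
    - [0,0,-0.137]
    - [0,0,0]
    - [0,0,0]
    - [0,0,0]
    - [0,0,0]
    - [0,0,0]
    - [0,0,0]
    - [0,0,0]
    - [0,0,0]
    - [0,0,0]
    - [0,0,0]
  jaw: [1,1,1,1,1,1,1,1,1,1,1,1,1,1,1,1,0.6,0.6,0.6]

```text
time_s: 2.15
tool_pos: [0.5257, -0.3941, 0.4046]
tool_rot: [179.8, -0.2, 90.6]
force: [-0.1, 0.9, -0.1]
grip_width: 0.0702
grasp_force: 0.0
```

```bash
cat >> h.py <<'E'
def go(x,y,z,yaw):  # grasp-point target -> turn about tool z, then shift in tool axes
    from scipy.spatial.transform import Rotation as R
    o=env.get_obs(); p=np.array(o['tool_pos']); r=np.array(o['tool_rot'])
    dy=(yaw-r[2]+180)%360-180; a=np.radians(yaw)
    T=np.array([x,y,z+env.grip_depth])-p
    print('t',round(o['time_s'],1),'grip',(p-[0,0,env.grip_depth]).round(4),'rpy',r.round(2),'turn_z',round(-np.radians(dy),3),
      'shift',np.round([np.cos(a)*T[0]+np.sin(a)*T[1],np.sin(a)*T[0]-np.cos(a)*T[1],-T[2]],4))
def blobs(c,lo,hi,mn=30):
    m=cv2.inRange(cv2.cvtColor(c['image'],cv2.COLOR_BGR2HSV),lo,hi)
    k,_,st,ce=cv2.connectedComponentsWithStats(m)
    return m,[(s.tolist(),e.round(1).tolist()) for s,e in zip(st[1:],ce[1:]) if s[4]>mn]
E
python3 - <<'E'
from h import *
w=cam('wrist','w1.png'); go(.505,-.36,.09,90)
m,b=blobs(w,(4,200,150),(16,255,255)); print(b)
m,b=blobs(w,(4,120,60),(16,255,255),300); print(b)
m,b=blobs(w,(65,80,30),(90,255,255),500); print(b)
E
```

```text
t 2.2 grip [ 0.5232 -0.3969  0.241 ] rpy [ 1.7994e+02 -1.1000e-01  9.0390e+01] turn_z 0.007 shift [ 0.0369 -0.0182  0.151 ]
[]
[([0, 0, 152, 250, 18257], [56.0, 154.5]), ([219, 0, 421, 235, 31111], [449.6, 48.3]), ([341, 124, 70, 69, 3740], [375.4, 158.4]), ([227, 135, 23, 108, 578], [238.9, 208.2]), ([290, 140, 20, 37, 348], [300.8, 157.6]), ([148, 154, 73, 107, 4082], [185.5, 206.7]), ([338, 206, 23, 55, 459], [350.3, 233.3]), ([224, 292, 75, 35, 1175], [265.1, 309.7])]
[([244, 97, 55, 96, 802], [258.2, 125.4])]
```

View pics/w1.png

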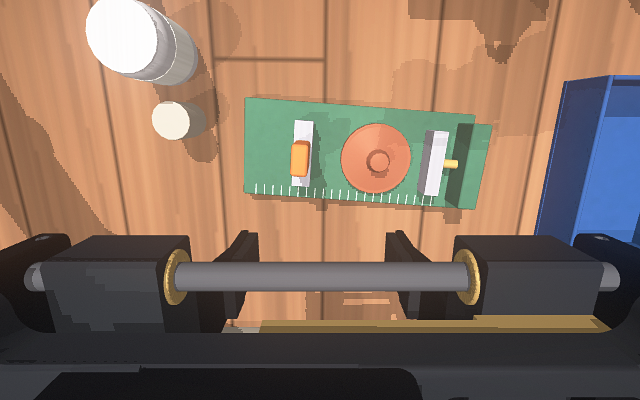

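The wrist view shows the gauge bed at (243..491, 97..209). The jaw with its orange tab is at (300,157), the lid at (376,158), and the anvil at (434,163). The tin (128,37) and a prop (170,120) stand well clear.

Run:
```python
from h import *
w=cam('wrist')
for n,u,v,z in [('bedTL',245,97,.02),('bedBL',243,193,.02),('bedBR',474,209,.02),('bedTR',475,115,.02),('jawTR',313,121,.05),('jawBR',310,186,.05),('jawTL',295,121,.05),('anvTL',430,131,.05),('anvBL',424,194,.05),('lid',375.5,158,.01+.02),('lidL',341,158,.03),('lidR',411,158,.03),('knob',378,160,.054)]: print(n,ray(w,u,v,z).round(4))
h=cv2.cvtColor(w['image'],cv2.COLOR_BGR2HSV)[130:190,285:320]
m=cv2.inRange(h,(8,150,235),(25,255,255)); ys,xs=np.nonzero(m); print('top',xs.min()+285,xs.max()+285,ys.min()+130,ys.max()+130, xs.mean()+285,ys.mean()+130,len(xs))
for u,v in((xs.mean()+285.5,ys.mean()+130.5),): print(ray(w,u,v,.1))
print(ray(w,292,145,.1),ray(w,308,145,.1),ray(w,300,141,.1),ray(w,299,176,.1))
for y in range(140,182,6): print([tuple(int(q) for q in w['image'][y,x]) for x in range(288,314,4)])
```

```text
bedTL [ 0.4391 -0.3062  0.02  ]
bedBL [ 0.4305 -0.4151  0.02  ]
bedBR [ 0.7087 -0.4333  0.02  ]
bedTR [ 0.6951 -0.3237  0.02  ]
jawTR [ 0.5148 -0.3308  0.05  ]
jawBR [ 0.5115 -0.3994  0.05  ]
jawTL [ 0.4962 -0.3309  0.05  ]
anvTL [ 0.6363 -0.3401  0.05  ]
anvBL [ 0.6363 -0.4076  0.05  ]
lid [ 0.5846 -0.3711  0.03  ]
lidL [ 0.5458 -0.3714  0.03  ]
lidR [ 0.6246 -0.3709  0.03  ]
knob [ 0.5832 -0.3701  0.054 ]
top 294 310 140 172 302.6011904761905 157.25595238095238 168
[ 0.50705441 -0.36215523  0.1       ]
[ 0.49723995 -0.35082953  0.1       ] [ 0.51153161 -0.35073841  0.1       ] [ 0.50442605 -0.34726189  0.1       ] [ 0.50314614 -0.37889582  0.1       ]
[(136, 171, 119), (139, 174, 121), (66, 114, 218), (82, 138, 236), (74, 121, 216), (72, 117, 203), (54, 91, 156)]
[(137, 173, 119), (141, 174, 120), (106, 185, 255), (109, 195, 254), (110, 196, 254), (111, 196, 254), (53, 84, 139)]
[(139, 173, 121), (136, 167, 115), (107, 186, 254), (108, 194, 254), (109, 193, 254), (107, 190, 254), (76, 106, 151)]
[(136, 171, 120), (137, 171, 117), (107, 190, 254), (109, 193, 254), (107, 191, 254), (104, 180, 254), (149, 156, 175)]
[(138, 171, 120), (139, 172, 116), (108, 194, 254), (107, 190, 254), (106, 188, 254), (99, 170, 254), (217, 206, 211)]
[(136, 170, 119), (139, 172, 117), (103, 182, 255), (106, 188, 254), (105, 187, 254), (97, 168, 255), (216, 208, 215)]
[(132, 168, 118), (136, 170, 119), (246, 242, 246), (245, 242, 245), (198, 192, 200), (196, 189, 197), (215, 208, 217)]
```

Run:
```python
from h import *
go(.505,-.363,.085,86.2)
```

```text
t 2.2 grip [ 0.5213 -0.3992  0.2409] rpy [-1.7997e+02 -2.0000e-02  9.0170e+01] turn_z 0.069 shift [ 0.035  -0.0187  0.1559]
```

Call:
send_rows:
  xyz:
    - [0,0,0]
    - [0.018,-0.01,0.02]
    - [0.017,-0.009,0.03]
    - [0,0,0.03]
    - [0,0,0.03]
    - [0,0,0.025]
    - [0,0,0.02]
    - [0,0,0]
    - [0,0,0]
  rotation:
    - [0,0,0.069]
    - [0,0,0]
    - [0,0,0]
    - [0,0,0]
    - [0,0,0]
    - [0,0,0]
    - [0,0,0]
    - [0,0,0]
    - [0,0,0]
  jaw: [0.6,0.6,0.6,0.6,0.6,0.6,0.6,0.6,0.6]

```text
time_s: 3.15
tool_pos: [0.503, -0.3653, 0.25]
tool_rot: [-180.0, 0.0, 85.9]
force: [0.1, 0.0, 0.3]
grip_width: 0.0523
grasp_force: 0.0
```

Call:
send_rows:
  xyz:
    - [0,0,0]
    - [0,0,0]
    - [0,0,0]
    - [0,0,0]
    - [0,0,0]
    - [0,0,0]
    - [0,0,0]
    - [0,0,0]
  rotation:
    - [0,0,0]
    - [0,0,0]
    - [0,0,0]
    - [0,0,0]
    - [0,0,0]
    - [0,0,0]
    - [0,0,0]
    - [0,0,0]
  jaw: [0,0,0,0,0,0,0,0]
  newtons: 20

```text
time_s: 3.95
tool_pos: [0.5042, -0.364, 0.25]
tool_rot: [180.0, 0.0, 86.1]
force: [1.4, 0.5, 1.1]
grip_width: 0.0157
grasp_force: 20.0
```

Run:
```python
from h import *
w=cam('wrist','w2.png');go(.5528,-.366,.085,86.2)
```

```text
t 4.0 grip [ 0.5042 -0.364   0.0865] rpy [1.7995e+02 2.0000e-02 8.6070e+01] turn_z -0.002 shift [0.0013 0.0487 0.0015]
```

View pics/w2.png

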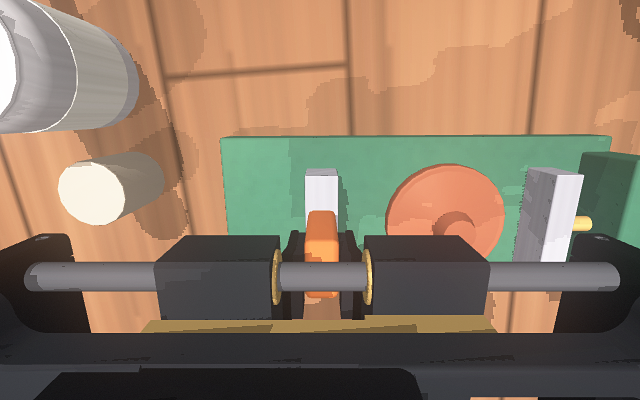

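The tab is gripped (15.7 mm wide), and the lid sits between jaw and anvil. I'll slide along tool y and stop short of the anvil.

Call:
send_rows:
  xyz:
    - [0,0.004,0]
    - [0,0.005,0]
    - [0,0.005,0]
    - [0,0.005,0]
    - [0,0.005,0]
    - [0,0.004,0]
    - [0,0.004,0]
    - [0,0.003,0]
    - [0,0.003,0]
    - [0,0.002,0]
    - [0,0,0]
    - [0,0,0]
  rotation:
    - [0,0,0]
    - [0,0,0]
    - [0,0,0]
    - [0,0,0]
    - [0,0,0]
    - [0,0,0]
    - [0,0,0]
    - [0,0,0]
    - [0,0,0]
    - [0,0,0]
    - [0,0,0]
    - [0,0,0]
  jaw: [0,0,0,0,0,0,0,0,0,0,0,0]

```text
time_s: 5.2
tool_pos: [0.5444, -0.3667, 0.25]
tool_rot: [179.9, 0.0, 86.1]
force: [-0.3, 1.0, 4.8]
grip_width: 0.0156
grasp_force: 20.0
```

Run:
```python
from h import *
w=cam('wrist','w3.png');go(.5528,-.366,.085,86.2); print(env.get_obs()['force'].round(2))
```

```text
t 5.2 grip [ 0.5444 -0.3667  0.0865] rpy [1.7993e+02 1.0000e-02 8.6070e+01] turn_z -0.002 shift [0.0012 0.0083 0.0015]
[0.27 0.67 3.84]
```

Call:
send_rows:
  xyz:
    - [0,0.002,0]
    - [0,0.002,0]
    - [0,0,0]
    - [0,0,0]
  rotation:
    - [0,0,0]
    - [0,0,0]
    - [0,0,0]
    - [0,0,0]
  jaw: [0,0,0,0]

```text
time_s: 5.65
tool_pos: [0.548, -0.3669, 0.25]
tool_rot: [180.0, -0.0, 86.1]
force: [-0.7, 0.8, 5.5]
grip_width: 0.0155
grasp_force: 20.0
```

Run:
```python
from h import *
w=cam('wrist','w4.png');go(.5528,-.366,.085,86.2); print(env.get_obs()['force'].round(2))
```

```text
t 5.7 grip [ 0.548  -0.367   0.0865] rpy [179.97   0.    86.06] turn_z -0.003 shift [0.0013 0.0047 0.0015]
[-1.94  1.05  5.97]
```

View pics/w4.png

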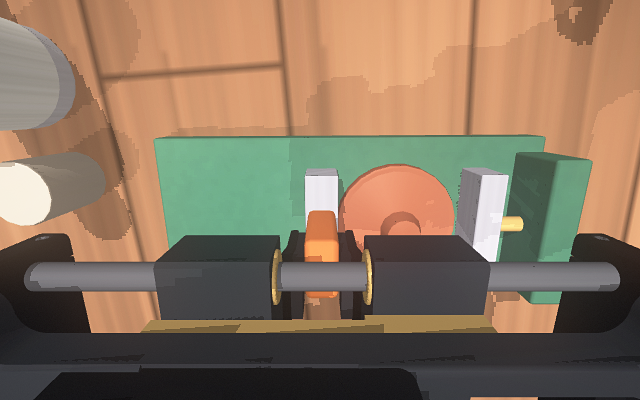

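The lid now touches the jaw (338) and its right edge (456) is nearly at the anvil (460). I'll compute jaw-face and anvil-face positions from this view and then continue.

Call:
send_rows:
  xyz:
    - [0,0.0015,0]
    - [0,0.0015,0]
    - [0,0,0]
    - [0,0,0]
    - [0,0,0]
  rotation:
    - [0,0,0]
    - [0,0,0]
    - [0,0,0]
    - [0,0,0]
    - [0,0,0]
  jaw: [0,0,0,0,0]

```text
time_s: 6.2
tool_pos: [0.551, -0.3671, 0.25]
tool_rot: [180.0, -0.0, 86.1]
force: [-1.7, 1.1, 4.7]
grip_width: 0.0158
grasp_force: 20.0
```

Run:
```python
from h import *
w=cam('wrist','w5.png');go(.5528,-.366,.085,86.2); print(env.get_obs()['force'].round(2))
ims=[cv2.imread(f'pics/w{i}.png')[160:225,440:560] for i in(4,5)]
cv2.imwrite('pics/c5.png',cv2.resize(np.vstack(ims),None,fx=4.5,fy=4.5,interpolation=cv2.INTER_NEAREST))
```

```text
t 6.2 grip [ 0.551  -0.3671  0.0865] rpy [179.99  -0.    86.06] turn_z -0.002 shift [0.0012 0.0017 0.0015]
[-1.57  1.49  6.08]
```

View pics/c5.png

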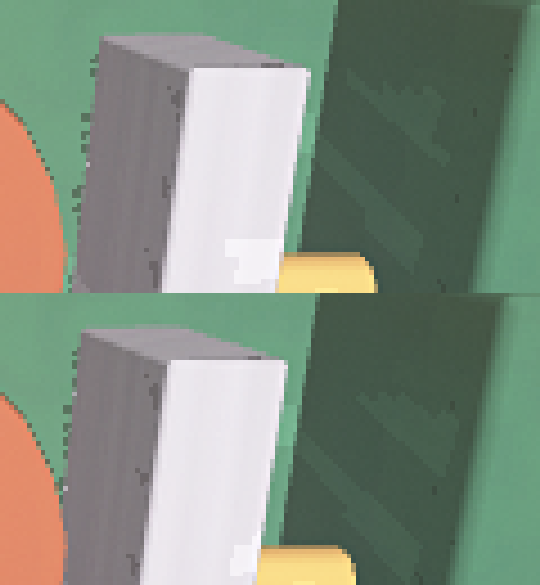

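Call:
send_rows:
  xyz:
    - [0,0.0015,0]
    - [0,0.0015,0]
    - [0,0,0]
    - [0,0,0]
    - [0,0,0]
  rotation:
    - [0,0,0]
    - [0,0,0]
    - [0,0,0]
    - [0,0,0]
    - [0,0,0]
  jaw: [0,0,0,0,0]

```text
time_s: 6.75
tool_pos: [0.5536, -0.3674, 0.25]
tool_rot: [-179.9, -0.0, 86.0]
force: [-2.8, 1.9, 7.2]
grip_width: 0.0157
grasp_force: 20.0
```

```bash
cat > anv.py <<'E'
from h import *
import sys
w=cam('wrist',sys.argv[1]);o=env.get_obs();print(o['tool_pos'].round(4),o['force'].round(2))
for f in ('w4.png','w5.png',sys.argv[1]):
    im=cv2.imread('pics/'+f); hsv=cv2.cvtColor(im,cv2.COLOR_BGR2HSV)
    for r in(185,195,205):
        g=im[r].astype(int); white=np.nonzero((g[430:540].min(1)>185))[0]+430
        d=np.nonzero((hsv[r,430:560,2]<100)&(hsv[r,430:560,1]>60))[0]+430
        # anvil right top edge at z=.05, block lower-left edge (z .02)
        print(f,r,white.min(),white.max(),d[d>white.max()].min(), (ray(w,d[d>white.max()].min(),r,.02)-ray(w,white.max()+1,r,.05)).round(4)[0])
E
python3 anv.py w6.png
```

```text
[ 0.5536 -0.3673  0.25  ] [-2.79  2.21  7.18]
w4.png 185 481 506 525 0.0298
w4.png 195 480 505 536 0.0381
w4.png 205 478 503 523 0.0306
w5.png 185 476 501 521 0.03
w5.png 195 475 500 509 0.0226
w5.png 205 474 498 516 0.0287
w6.png 185 475 500 520 0.0299
w6.png 195 474 499 528 0.0362
w6.png 205 472 497 517 0.03
```

Anvil contact came about 0.6 mm after w5. It is now pushed back about 2 mm, so 3 mm more and then hold over 1 s.

Call:
send_rows:
  xyz:
    - [0,0.0016,0]
    - [0,0.0016,0]
    - [0,0,0]
    - [0,0,0]
    - [0,0,0]
  rotation:
    - [0,0,0]
    - [0,0,0]
    - [0,0,0]
    - [0,0,0]
    - [0,0,0]
  jaw: [0,0,0,0,0]

```text
time_s: 7.3
tool_pos: [0.5563, -0.3676, 0.25]
tool_rot: [-179.8, -0.0, 86.0]
force: [-3.7, 2.1, 8.1]
grip_width: 0.0158
grasp_force: 20.0
```

```bash
python3 anv.py w7.png
python3 - <<'E'
import cv2,numpy as np
ims=[cv2.imread(f'pics/w{i}.png')[160:225,440:560] for i in(5,7)]
cv2.imwrite('pics/c7.png',cv2.resize(np.vstack(ims),None,fx=4.5,fy=4.5,interpolation=cv2.INTER_NEAREST))
E
```

```text
[ 0.5563 -0.3675  0.25  ] [-5.34  2.58  8.37]
w4.png 185 481 506 525 0.0297
w4.png 195 480 505 536 0.038
w4.png 205 478 503 523 0.0305
w5.png 185 476 501 521 0.0299
w5.png 195 475 500 509 0.0225
w5.png 205 474 498 516 0.0286Traceback (most recent call last):
  File "anv.py", line 10, in <module>
    print(f,r,white.min(),white.max(),d[d>white.max()].min(), (ray(w,d[d>white.max()].min(),r,.02)-ray(w,white.max()+1,r,.05)).round(4)[0])
                                      ~~~~~~~~~~~~~~~~~~~~^^
    return umr_minimum(a, axis, None, out, keepdims, initial, where)
ValueError: zero-size array to reduction operation minimum which has no identity
```

View pics/c7.png

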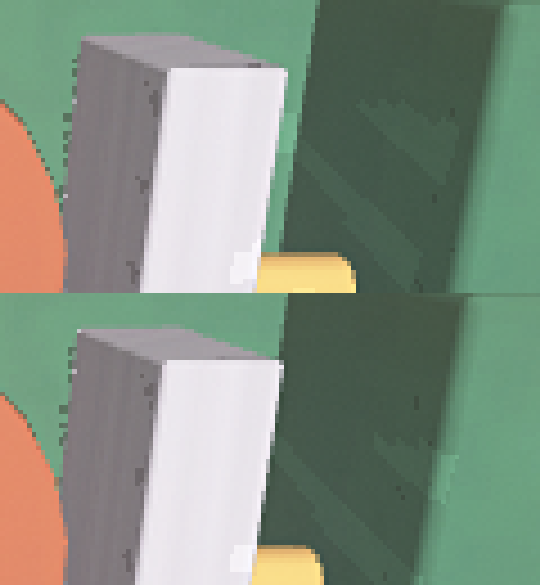

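The rod shortened by 4.0–4.7 mm. I'll add 0.6 mm and hold.

Call:
send_rows:
  xyz:
    - [0,0.0006,0]
    - [0,0,0]
    - [0,0,0]
    - [0,0,0]
    - [0,0,0]
    - [0,0,0]
    - [0,0,0]
    - [0,0,0]
    - [0,0,0]
    - [0,0,0]
    - [0,0,0]
    - [0,0,0]
    - [0,0,0]
    - [0,0,0]
    - [0,0,0]
    - [0,0,0]
  rotation:
    - [0,0,0]
    - [0,0,0]
    - [0,0,0]
    - [0,0,0]
    - [0,0,0]
    - [0,0,0]
    - [0,0,0]
    - [0,0,0]
    - [0,0,0]
    - [0,0,0]
    - [0,0,0]
    - [0,0,0]
    - [0,0,0]
    - [0,0,0]
    - [0,0,0]
    - [0,0,0]
  jaw: [0,0,0,0,0,0,0,0,0,0,0,0,0,0,0,0]

```text
time_s: 8.95
tool_pos: [0.5567, -0.3676, 0.25]
tool_rot: [-179.8, -0.0, 86.0]
force: [-6.2, 2.7, 9.4]
grip_width: 0.0161
grasp_force: 20.0
```

Run:
```python
from h import *
w=cam('wrist','w8.png'); F=[]
o=env.get_obs();print(o['time_s'],o['tool_pos'].round(4),o['force'].round(2))
for f in('w5','w6','w7','w8'):
    g=cv2.imread(f'pics/{f}.png').astype(float)
    for r in (180,190,200):
        # subpixel: left white edge (grey->white) and block right edge (dark->light)
        a=g[r,465:490,2]; da=np.diff(a); i=da.argmax(); 
        b=cv2.GaussianBlur(g[r:r+1,520:560,1],(5,1),0)[0]; k=np.clip(np.diff(b),0,None); k[k<k.max()*.4]=0
        print(f,r,'anvil',465+i+1,'block',round(520+(k*np.arange(len(k))).sum()/k.sum(),1),end=' | ')
    print()
```

```text
9.0 [ 0.5566 -0.3676  0.25  ] [-5.57  2.63  8.74]
w5 180 anvil 477 block 547.8 | w5 190 anvil 475 block 545.8 | w5 200 anvil 474 block 544.2 | 
w6 180 anvil 475 block 543.7 | w6 190 anvil 474 block 541.9 | w6 200 anvil 473 block 540.2 | 
w7 180 anvil 475 block 539.8 | w7 190 anvil 474 block 537.8 | w7 200 anvil 473 block 535.6 | 
w8 180 anvil 476 block 539.7 | w8 190 anvil 474 block 537.7 | w8 200 anvil 473 block 535.4 |
```

The anvil is back about 5 mm (image and force agree) and was held for 1.5 s. Now I slide the jaw back open.

Call:
send_rows:
  xyz:
    - [0,-0.003,0]
    - [0,-0.005,0]
    - [0,-0.005,0]
    - [0,-0.006,0]
    - [0,-0.006,0]
    - [0,-0.006,0]
    - [0,-0.006,0]
    - [0,-0.006,0]
    - [0,-0.006,0]
    - [0,-0.005,0]
    - [0,-0.004,0]
    - [0,-0.003,0]
    - [0,-0.002,0]
    - [0,-0.001,0]
    - [0,0,0]
    - [0,0,0]
    - [0,0,0]
  rotation:
    - [0,0,0]
    - [0,0,0]
    - [0,0,0]
    - [0,0,0]
    - [0,0,0]
    - [0,0,0]
    - [0,0,0]
    - [0,0,0]
    - [0,0,0]
    - [0,0,0]
    - [0,0,0]
    - [0,0,0]
    - [0,0,0]
    - [0,0,0]
    - [0,0,0]
    - [0,0,0]
    - [0,0,0]
  jaw: [0,0,0,0,0,0,0,0,0,0,0,0,0,0,0,0,0]

```text
time_s: 10.7
tool_pos: [0.4931, -0.3634, 0.25]
tool_rot: [-180.0, 0.0, 86.0]
force: [1.4, 1.4, 6.2]
grip_width: 0.0159
grasp_force: 20.0
```

Call:
send_rows:
  xyz:
    - [0,-0.001,0]
    - [0,-0.001,0]
    - [0,0,0]
    - [0,0,0]
  rotation:
    - [0,0,0]
    - [0,0,0]
    - [0,0,0]
    - [0,0,0]
  jaw: [0,0,0,0]

```text
time_s: 11.1
tool_pos: [0.4916, -0.3633, 0.25]
tool_rot: [180.0, 0.0, 86.0]
force: [2.8, 1.0, 4.9]
grip_width: 0.0158
grasp_force: 20.0
```

Call:
send_rows:
  xyz:
    - [0,-0.001,0]
    - [0,-0.001,0]
    - [0,0,0]
    - [0,0,0]
  rotation:
    - [0,0,0]
    - [0,0,0]
    - [0,0,0]
    - [0,0,0]
  jaw: [0,0,0,0]

```text
time_s: 11.5
tool_pos: [0.4909, -0.3631, 0.25]
tool_rot: [179.8, 0.1, 86.1]
force: [7.1, -0.7, 0.4]
grip_width: 0.0159
grasp_force: 20.0
```

The jaw is at its stop (force rose to 7 N). Release, lift, and go look over the pots.

Call:
send_rows:
  xyz:
    - [0,0.002,0]
    - [0,0,0]
    - [0,0,0]
    - [0,0,0]
    - [0,0,-0.03]
    - [0,0,-0.04]
    - [0,0,-0.045]
    - [0,0,-0.045]
    - [0.01,0.01,-0.04]
    - [0.02,0.03,0]
    - [0.02,0.03,0]
    - [0.02,0.03,0]
    - [0.02,0.03,0]
    - [0.02,0.03,0]
    - [0.02,0.02,0]
    - [0.02,0.02,0]
    - [0,0,0]
    - [0,0,0]
  rotation:
    - [0,0,0]
    - [0,0,0]
    - [0,0,0]
    - [0,0,0]
    - [0,0,0]
    - [0,0,0]
    - [0,0,0]
    - [0,0,0]
    - [0,0,0]
    - [0,0,0]
    - [0,0,0]
    - [0,0,0]
    - [0,0,0]
    - [0,0,0]
    - [0,0,0]
    - [0,0,0]
    - [0,0,0]
    - [0,0,0]
  jaw: [0.6,0.6,0.6,0.6,0.6,0.6,0.6,0.6,0.6,0.6,0.6,0.6,0.6,0.6,0.6,0.6,0.6,0.6]

```text
time_s: 13.3
tool_pos: [0.7017, -0.2269, 0.4489]
tool_rot: [-179.9, 0.0, 86.1]
force: [0.3, -1.0, 0.6]
grip_width: 0.0523
grasp_force: 0.0
```

Run:
```python
from h import *
w=cam('wrist','w9.png'); go(.69,-.13,.165,90)
```

```text
t 13.3 grip [ 0.7011 -0.2281  0.2857] rpy [-1.7992e+02  6.0000e-02  8.6010e+01] turn_z -0.07 shift [ 0.0981 -0.0111  0.1207]
```

View pics/w9.png

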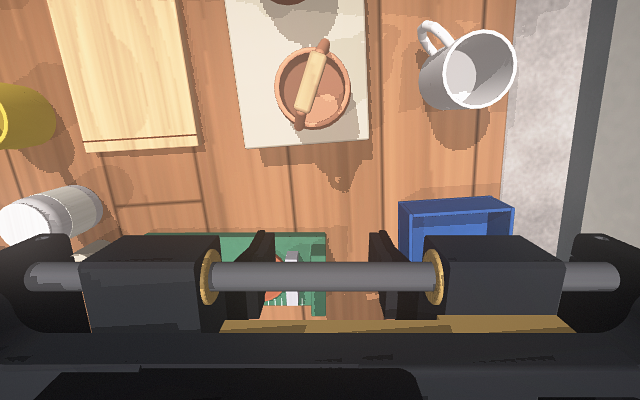

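The sand pot's grip runs from about (303,115) to (318,52). I'll write a helper that fits the grip, given a rough pixel region.

```bash
cat >> h.py <<'E'
def grip(c,u0,v0,u1,v1,z=.172,lo=(10,60,175),hi=(25,150,255)):
    m=cv2.inRange(cv2.cvtColor(c['image'],cv2.COLOR_BGR2HSV)[v0:v1,u0:u1],lo,hi)
    k,l,st,ce=cv2.connectedComponentsWithStats(m); i=1+st[1:,4].argmax()
    pts=np.argwhere(l==i)[:,::-1].astype(np.float32)
    W=np.array([ray(c,p[0]+u0+.5,p[1]+v0+.5,z)[:2] for p in pts]).astype(np.float32)
    (cx,cy),(a,b),_=cv2.minAreaRect(W); q=cv2.boxPoints(cv2.minAreaRect(W)); e=q[1]-q[0]; f=q[2]-q[1]; e=e if np.hypot(*e)>np.hypot(*f) else f
    ang=(np.degrees(np.arctan2(e[1],e[0])))%180
    vx=np.linalg.eigh(np.cov(W.T))[1][:,1]
    print('grip',round(cx,4),round(cy,4),'size',round(a,4),round(b,4),'yaw of length',round(ang,1),'pca',round(np.degrees(np.arctan2(vx[1],vx[0]))%180,1),'n',len(W))
    return cx,cy,ang
E
python3 - <<'E'
from h import *
w=cam('wrist'); 
print([w['image'][y,x].tolist() for x,y in((310,85),(306,105),(315,65),(285,80))])
g=grip(w,275,40,345,130); go(g[0],g[1],.165,g[2])
E
```

```text
[[162, 210, 242], [168, 217, 245], [170, 219, 247], [103, 127, 178]]
grip 0.6986 -0.1338 size 0.0612 0.0535 yaw of length 87.1 pca 87.6 n 3408
t 13.4 grip [ 0.7008 -0.2288  0.286 ] rpy [-1.7994e+02  8.0000e-02  8.5940e+01] turn_z -0.02 shift [ 0.0947 -0.007   0.121 ]
```

Mask too loose; tighten on brightness and hue.

```bash
sed -i 's/lo=(10,60,175),hi=(25,150,255)/lo=(14,50,205),hi=(24,115,255)/' h.py
python3 - <<'E'
from h import *
w=cam('wrist'); 
print(cv2.cvtColor(w['image'],cv2.COLOR_BGR2HSV)[[85,105,65,80,30],[310,306,315,285,250]].tolist())
g=grip(w,285,45,335,120); go(g[0],g[1],.165,g[2])
E
```

```text
[[18, 85, 243], [19, 82, 246], [20, 77, 247], [10, 108, 186], [18, 27, 242]]
grip 0.6991 -0.1307 size 0.044 0.0126 yaw of length 67.3 pca 66.9 n 993
t 13.4 grip [ 0.7007 -0.2291  0.2863] rpy [-1.7996e+02  8.0000e-02  8.5910e+01] turn_z 0.325 shift [ 0.0901 -0.0394  0.1213]
```

Call:
send_rows:
  xyz:
    - [0,0,0]
    - [0,0,0]
    - [0,0,0]
    - [0.03,-0.013,0]
    - [0.03,-0.013,0]
    - [0.03,-0.013,0.01]
    - [0,0,0.03]
    - [0,0,0.03]
    - [0,0,0.025]
    - [0,0,0.016]
    - [0,0,0.01]
    - [0,0,0]
    - [0,0,0]
  rotation:
    - [0,0,0.108]
    - [0,0,0.108]
    - [0,0,0.109]
    - [0,0,0]
    - [0,0,0]
    - [0,0,0]
    - [0,0,0]
    - [0,0,0]
    - [0,0,0]
    - [0,0,0]
    - [0,0,0]
    - [0,0,0]
    - [0,0,0]
  jaw: [0.6,0.6,0.6,0.6,0.6,0.6,0.6,0.6,0.6,0.6,0.6,0.6,0.6]

```text
time_s: 14.75
tool_pos: [0.7004, -0.1296, 0.33]
tool_rot: [179.9, -0.0, 67.4]
force: [0.1, 0.2, 0.9]
grip_width: 0.0521
grasp_force: 0.0
```

Run:
```python
from h import *
go(.6991,-.1307,.165,67.2)
```

```text
t 14.8 grip [ 0.7004 -0.1296  0.1665] rpy [ 1.799e+02 -2.000e-02  6.740e+01] turn_z 0.003 shift [-0.0015 -0.0007  0.0015]
```

Call:
send_rows:
  xyz:
    - [0,0,0]
    - [0,0,0]
    - [0,0,0]
    - [0,0,0]
    - [0,0,0]
    - [0,0,0]
    - [0,0,0]
    - [0,0,0]
    - [0,0,-0.01]
    - [0,0,-0.02]
    - [0,0,-0.02]
    - [0,0,-0.02]
    - [0,0,0]
  rotation:
    - [0,0,0]
    - [0,0,0]
    - [0,0,0]
    - [0,0,0]
    - [0,0,0]
    - [0,0,0]
    - [0,0,0]
    - [0,0,0]
    - [0,0,0]
    - [0,0,0]
    - [0,0,0]
    - [0,0,0]
    - [0,0,0]
  jaw: [0,0,0,0,0,0,0,0,0,0,0,0,0]
  newtons: 40

```text
time_s: 16.05
tool_pos: [0.7008, -0.1293, 0.4021]
tool_rot: [179.7, -0.1, 67.4]
force: [1.3, -0.2, -4.0]
grip_width: 0.0133
grasp_force: 40.0
```

Run:
```python
from h import *
go(.472,-.118,.20,90)
```

```text
t 16.1 grip [ 0.7008 -0.1293  0.2386] rpy [ 1.7967e+02 -8.0000e-02  6.7410e+01] turn_z -0.394 shift [ 0.0113 -0.2288  0.0386]
```

Call:
send_rows:
  xyz:
    - [0,0,0]
    - [0,0,0]
    - [0,0,0]
    - [0.001,-0.02,0]
    - [0.001,-0.03,0]
    - [0.002,-0.035,0]
    - [0.002,-0.035,0]
    - [0.002,-0.035,0]
    - [0.002,-0.035,0]
    - [0.001,-0.025,0]
    - [0,-0.014,0]
    - [0,0,0.02]
    - [0,0,0.03]
    - [0,0,0.025]
    - [0,0,0.015]
    - [0,0,0.008]
    - [0,0,0]
    - [0,0,0]
  rotation:
    - [0,0,-0.131]
    - [0,0,-0.131]
    - [0,0,-0.131]
    - [0,0,0]
    - [0,0,0]
    - [0,0,0]
    - [0,0,0]
    - [0,0,0]
    - [0,0,0]
    - [0,0,0]
    - [0,0,0]
    - [0,0,0]
    - [0,0,0]
    - [0,0,0]
    - [0,0,0]
    - [0,0,0]
    - [0,0,0]
    - [0,0,0]
  jaw: [0,0,0,0,0,0,0,0,0,0,0,0,0,0,0,0,0,0]

```text
time_s: 17.85
tool_pos: [0.4713, -0.1181, 0.3011]
tool_rot: [180.0, 0.0, 89.9]
force: [-0.1, 0.6, -4.1]
grip_width: 0.0136
grasp_force: 40.0
```

Run:
```python
from h import *
go(.472,-.118,.1315,90); o=env.get_obs();print(o['force'],o['grip_width'])
c=cam('side','s2.png')
```

```text
t 17.9 grip [ 0.4713 -0.1181  0.1376] rpy [1.7996e+02 1.0000e-02 8.9940e+01] turn_z -0.001 shift [0.0001 0.0007 0.0061]
[-0.12111265  0.63603813 -4.05175406] 0.013585133150384046
```

View pics/s2.png

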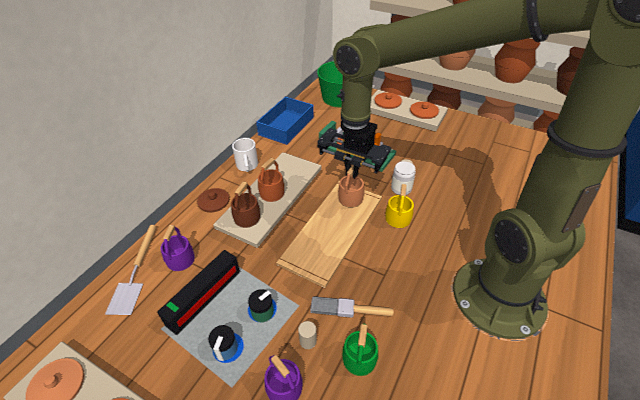

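The side view shows the sand pot hanging just above the board's far end, px (350,192). Lower it and release.

Call:
send_rows:
  xyz:
    - [0,0,0.003]
    - [0,0,0.002]
    - [0,0,0.001]
    - [0,0,0]
    - [0,0,0]
  rotation:
    - [0,0,0]
    - [0,0,0]
    - [0,0,0]
    - [0,0,0]
    - [0,0,0]
  jaw: [0,0,0,0,0]

```text
time_s: 18.4
tool_pos: [0.4711, -0.1181, 0.2948]
tool_rot: [180.0, 0.0, 89.9]
force: [-0.5, -0.0, -4.4]
grip_width: 0.0137
grasp_force: 40.0
```

Call:
send_rows:
  xyz:
    - [0,0,0.001]
    - [0,0,0.001]
    - [0,0,0]
    - [0,0,0]
  rotation:
    - [0,0,0]
    - [0,0,0]
    - [0,0,0]
    - [0,0,0]
  jaw: [0,0,0,0]

```text
time_s: 18.8
tool_pos: [0.4713, -0.1181, 0.2936]
tool_rot: [180.0, 0.0, 89.9]
force: [-2.7, 0.8, 5.5]
grip_width: 0.0137
grasp_force: 40.0
```

Call:
send_rows:
  xyz:
    - [0,0,0]
    - [0,0,0]
    - [0,0,0]
    - [0,0,0]
    - [0,0,-0.02]
    - [0,0,-0.04]
    - [0,0,-0.045]
    - [0,0,-0.045]
    - [0,0.02,-0.005]
    - [0.004,0.03,0]
    - [0.004,0.035,0]
    - [0.004,0.035,0]
    - [0.004,0.035,0]
    - [0.004,0.035,0]
    - [0,0.02,0]
    - [0,0,0]
    - [0,0,0]
  rotation:
    - [0,0,0]
    - [0,0,0]
    - [0,0,0]
    - [0,0,0]
    - [0,0,0]
    - [0,0,0]
    - [0,0,0]
    - [0,0,0]
    - [0,0,0]
    - [0,0,0]
    - [0,0,0]
    - [0,0,0]
    - [0,0,0]
    - [0,0,0]
    - [0,0,0]
    - [0,0,0]
    - [0,0,0]
  jaw: [0.6,0.6,0.6,0.6,0.6,0.6,0.6,0.6,0.6,0.6,0.6,0.6,0.6,0.6,0.6,0.6,0.6]

```text
time_s: 20.5
tool_pos: [0.6811, -0.0981, 0.4469]
tool_rot: [-179.9, -0.0, 90.0]
force: [0.3, 0.0, -0.9]
grip_width: 0.052
grasp_force: 0.0
```

Run:
```python
from h import *
w=cam('wrist','w10.png')
u,v=proj(w,[.683,0,.172]).astype(int); print(u,v)
g=grip(w,u-50,max(v-60,0),u+50,v+60); go(g[0],g[1],.165,g[2])
```

```text
323 78
grip 0.6803 -0.0027 size 0.0438 0.0123 yaw of length 86.1 pca 85.8 n 953
t 20.6 grip [ 0.6807 -0.0983  0.2839] rpy [-179.95    0.     89.94] turn_z 0.067 shift [ 0.0954 -0.0069  0.1189]
```

Call:
send_rows:
  xyz:
    - [0,0,0]
    - [0.03,-0.002,0]
    - [0.03,-0.002,0]
    - [0.035,-0.003,0.01]
    - [0,0,0.03]
    - [0,0,0.03]
    - [0,0,0.025]
    - [0,0,0.015]
    - [0,0,0.009]
    - [0,0,0]
    - [0,0,0]
  rotation:
    - [0,0,0.067]
    - [0,0,0]
    - [0,0,0]
    - [0,0,0]
    - [0,0,0]
    - [0,0,0]
    - [0,0,0]
    - [0,0,0]
    - [0,0,0]
    - [0,0,0]
    - [0,0,0]
  jaw: [0.6,0.6,0.6,0.6,0.6,0.6,0.6,0.6,0.6,0.6,0.6]

```text
time_s: 21.65
tool_pos: [0.6808, -0.003, 0.3301]
tool_rot: [179.9, -0.0, 86.1]
force: [0.1, 0.2, 0.4]
grip_width: 0.0521
grasp_force: 0.0
```

Call:
send_rows:
  xyz:
    - [0,0,0]
    - [0,0,0]
    - [0,0,0]
    - [0,0,0]
    - [0,0,0]
    - [0,0,0]
    - [0,0,0]
    - [0,0,0]
    - [0,0,-0.01]
    - [0,0,-0.02]
    - [0,0,-0.02]
    - [0,0,-0.02]
    - [0,0,0]
  rotation:
    - [0,0,0]
    - [0,0,0]
    - [0,0,0]
    - [0,0,0]
    - [0,0,0]
    - [0,0,0]
    - [0,0,0]
    - [0,0,0]
    - [0,0,0]
    - [0,0,0]
    - [0,0,0]
    - [0,0,0]
    - [0,0,0]
  jaw: [0,0,0,0,0,0,0,0,0,0,0,0,0]
  newtons: 40

```text
time_s: 22.95
tool_pos: [0.6813, -0.0027, 0.4021]
tool_rot: [179.7, -0.0, 86.1]
force: [0.9, 1.0, -3.0]
grip_width: 0.0136
grasp_force: 40.0
```

Run:
```python
from h import *
go(.472,0.0,.1315,90)
# sand pot where left?
c=cam('side','s3.png'); u,v=proj(c,[.472,-.118,.137]).astype(int); g=grip(c,u-20,v-20,u+20,v+20,z=.137)
```

```text
t 22.9 grip [ 0.6813 -0.0027  0.2386] rpy [ 1.7967e+02 -3.0000e-02  8.6100e+01] turn_z -0.068 shift [ 0.0027 -0.2093  0.1071]
grip 0.4629 -0.1363 size 0.0 0.0 yaw of length 0.0 pca nan n 1h.py:38: RuntimeWarning: Degrees of freedom <= 0 for slice
  vx=np.linalg.eigh(np.cov(W.T))[1][:,1]
  c *= np.true_divide(1, fact)
  c *= np.true_divide(1, fact)
```

Call:
send_rows:
  xyz:
    - [0,0,0]
    - [0,-0.02,0]
    - [0,-0.03,0]
    - [0.001,-0.035,0]
    - [0.001,-0.035,0]
    - [0.001,-0.035,0]
    - [0,-0.03,0]
    - [0,-0.016,0]
    - [0,-0.008,0.01]
    - [0,0,0.025]
    - [0,0,0.03]
    - [0,0,0.02]
    - [0,0,0.012]
    - [0,0,0.007]
    - [0,0,0.002]
    - [0,0,0]
    - [0,0,0]
  rotation:
    - [0,0,-0.068]
    - [0,0,0]
    - [0,0,0]
    - [0,0,0]
    - [0,0,0]
    - [0,0,0]
    - [0,0,0]
    - [0,0,0]
    - [0,0,0]
    - [0,0,0]
    - [0,0,0]
    - [0,0,0]
    - [0,0,0]
    - [0,0,0]
    - [0,0,0]
    - [0,0,0]
    - [0,0,0]
  jaw: [0,0,0,0,0,0,0,0,0,0,0,0,0,0,0,0,0]

```text
time_s: 24.7
tool_pos: [0.4721, 0.0, 0.2934]
tool_rot: [179.9, 0.0, 90.0]
force: [-0.6, 0.6, -0.9]
grip_width: 0.0134
grasp_force: 40.0
```

Call:
send_rows:
  xyz:
    - [0,0,0.001]
    - [0,0,0.001]
    - [0,0,0]
    - [0,0,0]
  rotation:
    - [0,0,0]
    - [0,0,0]
    - [0,0,0]
    - [0,0,0]
  jaw: [0,0,0,0]

```text
time_s: 25.1
tool_pos: [0.4723, 0.0002, 0.2933]
tool_rot: [179.9, 0.1, 90.0]
force: [-4.4, -0.1, 14.0]
grip_width: 0.0136
grasp_force: 40.0
```

Call:
send_rows:
  xyz:
    - [0,0,-0.001]
    - [0,0,0]
    - [0,0,0]
    - [0,0,0]
    - [0,0,-0.02]
    - [0,0,-0.04]
    - [0,0,-0.045]
    - [0,0,-0.045]
    - [0,0.02,-0.005]
    - [0.004,0.03,0]
    - [0.004,0.035,0]
    - [0.004,0.035,0]
    - [0.004,0.035,0]
    - [0.004,0.035,0]
    - [0,0.02,0]
    - [0,0,0]
    - [0,0,0]
  rotation:
    - [0,0,0]
    - [0,0,0]
    - [0,0,0]
    - [0,0,0]
    - [0,0,0]
    - [0,0,0]
    - [0,0,0]
    - [0,0,0]
    - [0,0,0]
    - [0,0,0]
    - [0,0,0]
    - [0,0,0]
    - [0,0,0]
    - [0,0,0]
    - [0,0,0]
    - [0,0,0]
    - [0,0,0]
  jaw: [0.6,0.6,0.6,0.6,0.6,0.6,0.6,0.6,0.6,0.6,0.6,0.6,0.6,0.6,0.6,0.6,0.6]

```text
time_s: 26.8
tool_pos: [0.6816, 0.0201, 0.4457]
tool_rot: [-179.9, -0.0, 90.0]
force: [0.1, -0.5, 0.2]
grip_width: 0.0519
grasp_force: 0.0
```

Run:
```python
from h import *
w=cam('wrist','w11.png')
u,v=proj(w,[.683,.118,.172]).astype(int); print(u,v)
g=grip(w,u-50,max(v-60,0),u+50,v+60); go(g[0],g[1],.165,g[2])
```

```text
323 79
grip 0.687 0.1157 size 0.0123 0.0433 yaw of length 97.2 pca 97.4 n 984
t 26.9 grip [0.6811 0.0201 0.2828] rpy [-179.93   -0.     90.02] turn_z -0.126 shift [0.0941 0.0179 0.1178]
```

Call:
send_rows:
  xyz:
    - [0,0,0]
    - [0.03,0.006,0]
    - [0.03,0.006,0]
    - [0.034,0.006,0.01]
    - [0,0,0.03]
    - [0,0,0.03]
    - [0,0,0.025]
    - [0,0,0.014]
    - [0,0,0.009]
    - [0,0,0]
    - [0,0,0]
  rotation:
    - [0,0,-0.126]
    - [0,0,0]
    - [0,0,0]
    - [0,0,0]
    - [0,0,0]
    - [0,0,0]
    - [0,0,0]
    - [0,0,0]
    - [0,0,0]
    - [0,0,0]
    - [0,0,0]
  jaw: [0.6,0.6,0.6,0.6,0.6,0.6,0.6,0.6,0.6,0.6,0.6]

```text
time_s: 27.95
tool_pos: [0.6878, 0.1155, 0.3301]
tool_rot: [179.9, -0.0, 97.2]
force: [-0.1, -0.5, -0.6]
grip_width: 0.0526
grasp_force: 0.0
```

Call:
send_rows:
  xyz:
    - [0,0,0]
    - [0,0,0]
    - [0,0,0]
    - [0,0,0]
    - [0,0,0]
    - [0,0,0]
    - [0,0,0]
    - [0,0,0]
    - [0,0,-0.01]
    - [0,0,-0.02]
    - [0,0,-0.02]
    - [0,0,-0.02]
    - [0,0,0]
  rotation:
    - [0,0,0]
    - [0,0,0]
    - [0,0,0]
    - [0,0,0]
    - [0,0,0]
    - [0,0,0]
    - [0,0,0]
    - [0,0,0]
    - [0,0,0]
    - [0,0,0]
    - [0,0,0]
    - [0,0,0]
    - [0,0,0]
  jaw: [0,0,0,0,0,0,0,0,0,0,0,0,0]
  newtons: 40

```text
time_s: 29.25
tool_pos: [0.6882, 0.116, 0.4023]
tool_rot: [179.7, -0.0, 97.2]
force: [0.5, -0.5, -3.0]
grip_width: 0.0136
grasp_force: 40.0
```

Run:
```python
from h import *
go(.472,.118,.1315,90)
```

```text
t 29.2 grip [0.6882 0.116  0.2388] rpy [ 1.7966e+02 -2.0000e-02  9.7210e+01] turn_z 0.126 shift [ 0.002  -0.2162  0.1073]
```

Call:
send_rows:
  xyz:
    - [0,0,0]
    - [0,-0.02,0]
    - [0,-0.03,0]
    - [0.001,-0.035,0]
    - [0.001,-0.035,0]
    - [0,-0.035,0]
    - [0,-0.03,0]
    - [0,-0.02,0]
    - [0,-0.011,0.01]
    - [0,0,0.025]
    - [0,0,0.03]
    - [0,0,0.02]
    - [0,0,0.012]
    - [0,0,0.007]
    - [0,0,0.002]
    - [0,0,0]
    - [0,0,0]
  rotation:
    - [0,0,0.126]
    - [0,0,0]
    - [0,0,0]
    - [0,0,0]
    - [0,0,0]
    - [0,0,0]
    - [0,0,0]
    - [0,0,0]
    - [0,0,0]
    - [0,0,0]
    - [0,0,0]
    - [0,0,0]
    - [0,0,0]
    - [0,0,0]
    - [0,0,0]
    - [0,0,0]
    - [0,0,0]
  jaw: [0,0,0,0,0,0,0,0,0,0,0,0,0,0,0,0,0]

```text
time_s: 30.95
tool_pos: [0.472, 0.1177, 0.2933]
tool_rot: [179.9, -0.0, 90.0]
force: [-1.1, 0.1, -0.5]
grip_width: 0.0133
grasp_force: 40.0
```

Call:
send_rows:
  xyz:
    - [0,0,0.001]
    - [0,0,0.0005]
    - [0,0,0]
    - [0,0,0]
  rotation:
    - [0,0,0]
    - [0,0,0]
    - [0,0,0]
    - [0,0,0]
  jaw: [0,0,0,0]

```text
time_s: 31.35
tool_pos: [0.4723, 0.1179, 0.2933]
tool_rot: [179.9, 0.0, 90.0]
force: [-3.6, -1.1, 10.9]
grip_width: 0.0134
grasp_force: 40.0
```

Call:
send_rows:
  xyz:
    - [0,0,-0.001]
    - [0,0,0]
    - [0,0,0]
    - [0,0,0]
    - [0,0,-0.02]
    - [0,0,-0.04]
    - [0,0,-0.045]
    - [0,0,-0.045]
    - [0.01,0.01,-0.005]
    - [0.02,0.015,0]
    - [0.025,0.015,0]
    - [0.03,0.015,0]
    - [0.03,0.015,0]
    - [0.025,0.015,0]
    - [0.01,0,0]
    - [0,0,0]
    - [0,0,0]
  rotation:
    - [0,0,0]
    - [0,0,0]
    - [0,0,0]
    - [0,0,0]
    - [0,0,0]
    - [0,0,0]
    - [0,0,0]
    - [0,0,0]
    - [0,0,0]
    - [0,0,0]
    - [0,0,0]
    - [0,0,0]
    - [0,0,0]
    - [0,0,0]
    - [0,0,0]
    - [0,0,0]
    - [0,0,0]
  jaw: [0.6,0.6,0.6,0.6,1,1,1,1,1,1,1,1,1,1,1,1,1]

```text
time_s: 33.05
tool_pos: [0.5564, 0.2669, 0.4471]
tool_rot: [-180.0, 0.1, 90.0]
force: [-0.4, 0.2, 0.3]
grip_width: 0.0873
grasp_force: 0.0
```

Run:
```python
from h import *
w=cam('wrist','w12.png'); go(.55,.37,.05,90)
```

```text
t 33.1 grip [0.5565 0.2664 0.2837] rpy [1.7999e+02 9.0000e-02 8.9930e+01] turn_z -0.001 shift [ 0.1036 -0.0065  0.2337]
```

View pics/w12.png

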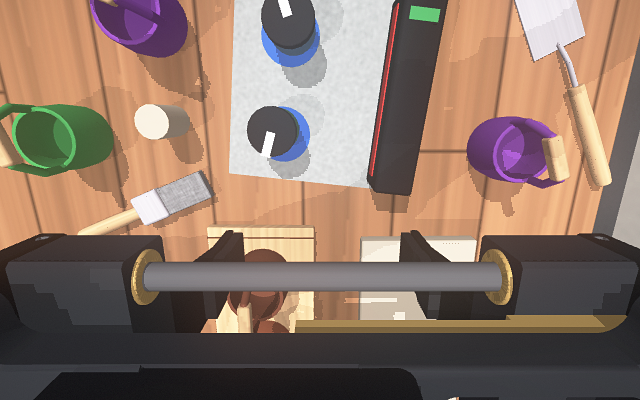

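The wrist view shows the pad, with the green jar's cap at (272,133) and its stripe pointing down-image, and the blue jar's cap at (287,25) with its stripe pointing up-image. The discs lie slightly right of and below each jar. The prop is at (154,121). Now I measure caps, stripes, discs and the pad/window direction.

```bash
cat > jars.py <<'E'
from h import *
from scipy.optimize import least_squares
def fitc(W,R,c0):
    return least_squares(lambda p:np.hypot(*(W-p).T)-R,c0,loss='soft_l1',f_scale=.0007).x
def capfit(w,xy,rad=40):
    u,v=proj(w,[*xy,.06]); im=w['image']; hsv=cv2.cvtColor(im,cv2.COLOR_BGR2HSV)
    Y,X=np.mgrid[:400,:640]; near=np.hypot(X-u,Y-v)<rad
    dark=((hsv[...,2]<95)&(hsv[...,1]<90)&near).astype(np.uint8)
    k,l,st,_=cv2.connectedComponentsWithStats(dark); dark=(l==1+st[1:,4].argmax()).astype(np.uint8)
    ct=max(cv2.findContours(dark,0,cv2.CHAIN_APPROX_NONE)[0],key=cv2.contourArea)
    hull=cv2.convexHull(ct)[:,0]
    ct=ct[:,0]; ct=ct[(ct[:,1]>0)]
    W=np.array([ray(w,p[0]+.5,p[1]+.5,.06)[:2] for p in ct])
    c=fitc(W,.028,W.mean(0))
    wh=(hsv[...,2]>200)&(hsv[...,1]<40)&near
    ys,xs=np.nonzero(wh); P=np.array([ray(w,a+.5,b+.5,.06)[:2] for a,b in zip(xs,ys)])
    P=P[np.hypot(*(P-c).T)<.0265]; d=P.mean(0)-c
    q=np.linalg.eigh(np.cov(P.T)); e=q[1][:,1]; e*=np.sign(e@d)
    print('cap',c.round(4),'rms',np.std(np.hypot(*(W-c).T)).round(4),'stripe n',len(P),'r',np.hypot(*d).round(4),'ang mean',np.degrees(np.arctan2(d[1],d[0])).round(1),'pca',np.degrees(np.arctan2(e[1],e[0])).round(1))
    return c
def discfit(w,xy):
    hsv=cv2.cvtColor(w['image'],cv2.COLOR_BGR2HSV); u,v=proj(w,[*xy,0])
    Y,X=np.mgrid[:400,:640]; b=(cv2.inRange(hsv,(102,130,60),(118,255,255))>0)&(np.hypot(X-u,Y-v)<45)
    ct=np.vstack(cv2.findContours(b.astype(np.uint8),0,cv2.CHAIN_APPROX_NONE)[0])[:,0]
    cen=np.array([u,v]); out=[]
    for p in ct:   # keep points with grey pad just outside
        n=(p-cen)/np.linalg.norm(p-cen); o=(p+3*n).round().astype(int)
        if 0<=o[0]<640 and 0<=o[1]<400 and hsv[o[1],o[0],1]<40 and hsv[o[1],o[0],2]>100: out.append(ray(w,p[0]+.5,p[1]+.5,0)[:2])
    W=np.array(out); c=fitc(W,.036,np.array(xy)); print('disc',c.round(4),'n',len(W),'med res',np.median(abs(np.hypot(*(W-c).T)-.036)).round(4)); return c
E
python3 - <<'E'
from jars import *
w=cam('wrist')
for u,v in((272,133),(287,25)): capfit(w,ray(w,u,v,.06)[:2])
for u,v in((282,135),(291,38)): discfit(w,ray(w,u,v,0)[:2])
a=ray(w,230,173,0);b=ray(w,370,187,0);c=ray(w,235,0,0);print('pad',a.round(4),b.round(4),c.round(4),'yaw', np.degrees(np.arctan2(*(b-a)[1::-1])).round(2),np.degrees(np.arctan2(*(c-a)[1::-1])).round(2)-90)
m=cv2.inRange(cv2.cvtColor(w['image'],cv2.COLOR_BGR2HSV),(0,170,80),(6,255,255))[0:200,360:410]; pts=np.argwhere(m)
# pad left edge line fit
L=[]
g=cv2.cvtColor(w['image'],cv2.COLOR_BGR2HSV)[...,1]
for r in range(5,168,4):
    x=np.nonzero(g[r,205:260]<50)[0]
    if len(x): L.append(ray(w,205+x[0],r,0)[:2])
L=np.array(L); vx,vy,x0,y0=cv2.fitLine(L.astype(np.float32),cv2.DIST_HUBER,0,.01,.01).ravel(); print('left edge dir',np.degrees(np.arctan2(vy,vx)).round(2),x0,y0,(vx*y0*0))
# window: red pixels' left-most per row at z ?
W=[]
for r in range(0,200):
    x=np.nonzero(m[r])[0]
    if len(x): W.append(ray(w,360+x[0],r,.03)[:2])
W=np.array(W); f=cv2.fitLine(W.astype(np.float32),cv2.DIST_HUBER,0,.01,.01).ravel(); print('window dir',np.degrees(np.arctan2(f[1],f[0])).round(2),f[2:])
E
```

```text
cap [0.5007 0.3203] rms 0.0077 stripe n 188 r 0.014 ang mean -111.0 pca -105.9
cap [0.5224 0.4333] rms 0.0079 stripe n 156 r 0.0115 ang mean 107.7 pca 115.5
disc [0.5039 0.3125] n 104 med res 0.0005
disc [0.5182 0.433 ] n 117 med res 0.0006
pad [0.4311 0.2602 0.    ] [0.6244 0.2402 0.    ] [0.4537 0.4699 0.    ] yaw -5.91 -6.1299999999999955
left edge dir 83.7 0.4415986 0.37197876 0.0
window dir 83.72 [0.6272555  0.32904255]
```

```bash
cat > jars2.py <<'E'
from jars import *
def cap2(w,xy,rad=.034,zt=.06):
    hsv=cv2.cvtColor(w['image'],cv2.COLOR_BGR2HSV); u,v=proj(w,[*xy,zt]); px=np.hypot(*(proj(w,[xy[0]+rad,xy[1],zt])-[u,v]))
    Y,X=np.mgrid[:400,:640]; near=np.hypot(X-u,Y-v)<px
    wh=((hsv[...,2]>190)&(hsv[...,1]<60)&near)
    dk=((hsv[...,2]<95)&(hsv[...,1]<70)&near)
    # outer boundary of dark: first dark pixel coming from outside along spokes, skipping spokes hitting white
    W=[]
    for t in np.radians(np.arange(0,360,4)):
        for r in np.arange(px*1.0,px*.55,-.5):
            a,b=int(round(u+r*np.cos(t))),int(round(v+r*np.sin(t)))
            if not(0<=a<640 and 0<=b<400): break
            if wh[b,a]: break
            if dk[b,a]: W.append(ray(w,u+r*np.cos(t)+.5,v+r*np.sin(t)+.5,zt)[:2]); break
    W=np.array(W); c=fitc(W,.028,np.array(xy))
    ys,xs=np.nonzero(wh); P=np.array([ray(w,a+.5,b+.5,zt)[:2] for a,b in zip(xs,ys)]); P=P[np.hypot(*(P-c).T)<.028]
    (m,(a,b),_)=cv2.minAreaRect(P.astype(np.float32)); d=P.mean(0)-c
    q=cv2.boxPoints(cv2.minAreaRect(P.astype(np.float32))); e=q[1]-q[0]; f=q[2]-q[1]; e=e if np.hypot(*e)>np.hypot(*f) else f; e=e*np.sign(e@d)
    pc=np.linalg.eigh(np.cov(P.T))[1][:,1]; pc=pc*np.sign(pc@d); A=lambda v:np.degrees(np.arctan2(v[1],v[0])).round(1)
    r=np.hypot(*(W-c).T)-.028
    print('cap',c.round(4),'n',len(W),'med res',np.median(abs(r)).round(4),'stripe size',round(a,4),round(b,4),'r',np.hypot(*d).round(4),'ang mean',A(d),'rect',A(e),'pca',A(pc))
    return c
if __name__=='__main__':
    w=cam('wrist'); c=cam('scene'); s=cam('side')
    for xy in((.501,.3203),(.522,.433)):
        for k,im in(('w',w),('s',s)): print(k,end=' '); cap2(im,cap2(im,xy))
E
python3 jars2.py
```

```text
w cap [0.5007 0.3199] n 37 med res 0.0004 stripe size 0.0556 0.0099 r 0.0144 ang mean -111.4 rect -106.5 pca -105.5
cap [0.5006 0.3199] n 37 med res 0.0003 stripe size 0.0556 0.0099 r 0.0144 ang mean -111.2 rect -106.5 pca -105.5
s cap [0.4941 0.3209] n 70 med res 0.0016 stripe size 0.0254 0.0101 r 0.0147 ang mean -97.4 rect -106.4 pca -108.9
cap [0.4927 0.322 ] n 74 med res 0.0018 stripe size 0.0237 0.0101 r 0.0152 ang mean -90.8 rect -106.4 pca -107.7
w cap [0.523 0.434] n 32 med res 0.0003 stripe size 0.0147 0.0381 r 0.0105 ang mean 106.3 rect 179.9 pca 164.5
cap [0.5231 0.4339] n 33 med res 0.0002 stripe size 0.0147 0.0381 r 0.0105 ang mean 105.5 rect 179.9 pca 165.9
s cap [0.5166 0.4362] n 83 med res 0.0009 stripe size 0.0103 0.0264 r 0.0132 ang mean 99.8 rect 106.8 pca 107.9
cap [0.516  0.4369] n 83 med res 0.0011 stripe size 0.0109 0.029 r 0.014 ang mean 98.7 rect 108.8 pca 108.3
```

```bash
python3 - <<'E'
import re
s=open('jars2.py').read()
s=s.replace("    ys,xs=np.nonzero(wh);","    k,l,st,_=cv2.connectedComponentsWithStats((wh&(np.hypot(X-u,Y-v)<px*.8)).astype(np.uint8),connectivity=4); wh=l==1+st[1:,4].argmax()\n    ys,xs=np.nonzero(wh);")
open('jars2.py','w').write(s)
E
python3 jars2.py; python3 -c "
from h import *
go(.5007,.32,.04,50)"
```

```text
w cap [0.5006 0.3202] n 36 med res 0.0004 stripe size 0.0256 0.0099 r 0.0145 ang mean -110.8 rect -106.5 pca -106.2
cap [0.5005 0.3202] n 37 med res 0.0003 stripe size 0.0258 0.0099 r 0.0146 ang mean -110.5 rect -106.5 pca -106.3
s cap [0.4936 0.3216] n 70 med res 0.0016 stripe size 0.0204 0.0101 r 0.0134 ang mean -92.9 rect -106.4 pca -107.0
cap [0.4927 0.3224] n 74 med res 0.002 stripe size 0.022 0.0101 r 0.015 ang mean -90.3 rect -106.4 pca -107.6
w cap [0.523  0.4339] n 33 med res 0.0003 stripe size 0.0105 0.0163 r 0.0112 ang mean 111.1 rect 106.3 pca 113.6
cap [0.523  0.4339] n 34 med res 0.0004 stripe size 0.0105 0.0163 r 0.0112 ang mean 111.3 rect 106.3 pca 113.6
s cap [0.5165 0.4363] n 80 med res 0.0011 stripe size 0.0104 0.0197 r 0.0101 ang mean 96.7 rect 102.1 pca 107.3
cap [0.5157 0.4369] n 81 med res 0.0014 stripe size 0.0104 0.0238 r 0.0112 ang mean 95.0 rect 102.1 pca 107.7
t 33.5 grip [0.5566 0.267  0.2839] rpy [1.7997e+02 3.0000e-02 8.9950e+01] turn_z 0.697 shift [ 0.0047 -0.0769  0.2439]
```

Call:
send_rows:
  xyz:
    - [0,0,0]
    - [0,0,0]
    - [0,0,0]
    - [0,0,0]
    - [0,0,0]
    - [0.002,-0.03,0]
    - [0.002,-0.03,0]
    - [0.001,-0.017,0.02]
    - [0,0,0.04]
    - [0,0,0.045]
    - [0,0,0.045]
    - [0,0,0.04]
    - [0,0,0.03]
    - [0,0,0.015]
    - [0,0,0.009]
    - [0,0,0]
    - [0,0,0]
  rotation:
    - [0,0,0.139]
    - [0,0,0.139]
    - [0,0,0.139]
    - [0,0,0.14]
    - [0,0,0.14]
    - [0,0,0]
    - [0,0,0]
    - [0,0,0]
    - [0,0,0]
    - [0,0,0]
    - [0,0,0]
    - [0,0,0]
    - [0,0,0]
    - [0,0,0]
    - [0,0,0]
    - [0,0,0]
    - [0,0,0]
  jaw: [1,1,1,1,1,1,1,1,1,1,1,1,1,1,1,1,1]

```text
time_s: 35.15
tool_pos: [0.5014, 0.3213, 0.2047]
tool_rot: [179.9, -0.1, 50.1]
force: [0.6, -0.1, -0.2]
grip_width: 0.0871
grasp_force: 0.0
```

Call:
send_rows:
  xyz:
    - [0,0,0]
    - [0,0,0]
    - [0,0,0]
    - [0,0,0]
    - [0,0,0]
    - [0,0,0]
    - [0,0,0]
    - [0,0,-0.01]
    - [0,0,-0.01]
    - [0,0,0]
    - [0,0,0]
  rotation:
    - [0,0,0]
    - [0,0,0]
    - [0,0,0]
    - [0,0,0]
    - [0,0,0]
    - [0,0,0]
    - [0,0,0]
    - [0,0,0]
    - [0,0,0]
    - [0,0,0]
    - [0,0,0]
  jaw: [0,0,0,0,0,0,0,0,0,0,0]
  newtons: 25

```text
time_s: 36.25
tool_pos: [0.5009, 0.3207, 0.2236]
tool_rot: [180.0, -0.0, 50.1]
force: [-0.6, -0.5, -1.8]
grip_width: 0.0554
grasp_force: 25.0
```

```bash
python3 -c "
from h import *
go(.5039,.3125,.0405,151)"
```

```text
t 36.2 grip [0.5009 0.3207 0.0601] rpy [ 1.7997e+02 -3.0000e-02  5.0060e+01] turn_z -1.762 shift [-0.0066 -0.0058  0.0196]
```

Call:
send_rows:
  xyz:
    - [0,0,0]
    - [0,0,0]
    - [0,0,0]
    - [0,0,0]
    - [0,0,0]
    - [0,0,0]
    - [0,0,0]
    - [0,0,0]
    - [0,0,0]
    - [0,0,0]
    - [0,0,0]
    - [0,0,0]
    - [0,0,0]
    - [-0.003,-0.003,0]
    - [-0.0035,-0.003,0]
    - [0,0,0.01]
    - [0,0,0.005]
    - [0,0,0]
    - [0,0,0]
  rotation:
    - [0,0,-0.1355]
    - [0,0,-0.1355]
    - [0,0,-0.1355]
    - [0,0,-0.1355]
    - [0,0,-0.1355]
    - [0,0,-0.1355]
    - [0,0,-0.1355]
    - [0,0,-0.1355]
    - [0,0,-0.1355]
    - [0,0,-0.1355]
    - [0,0,-0.1355]
    - [0,0,-0.1355]
    - [0,0,-0.1355]
    - [0,0,0]
    - [0,0,0]
    - [0,0,0]
    - [0,0,0]
    - [0,0,0]
    - [0,0,0]
  jaw: [0,0,0,0,0,0,0,0,0,0,0,0,0,0,0,0,0,0,0]

```text
time_s: 38.15
tool_pos: [0.5033, 0.3125, 0.2079]
tool_rot: [-180.0, -0.0, 151.0]
force: [-0.7, 0.7, -2.2]
grip_width: 0.0558
grasp_force: 25.0
```

```bash
python3 -c "
from h import *
go(.5039,.3125,.0405,151);print(env.get_obs()['force'])"
```

```text
t 38.1 grip [0.5033 0.3125 0.0444] rpy [-1.7998e+02 -2.0000e-02  1.5099e+02] turn_z -0.0 shift [-0.0005  0.0003  0.0039]
[-0.6629263   0.71467462 -2.22285209]
```

Lower to contact.

Call:
send_rows:
  xyz:
    - [0,0,0.002]
    - [0,0,0.0015]
    - [0,0,0.0005]
    - [0,0,0]
    - [0,0,0]
  rotation:
    - [0,0,0]
    - [0,0,0]
    - [0,0,0]
    - [0,0,0]
    - [0,0,0]
  jaw: [0,0,0,0,0]

```text
time_s: 38.65
tool_pos: [0.5036, 0.3124, 0.2043]
tool_rot: [180.0, 0.0, 151.0]
force: [0.2, 0.1, -1.9]
grip_width: 0.0554
grasp_force: 25.0
```

Call:
send_rows:
  xyz:
    - [0,0,0.0008]
    - [0,0,0]
    - [0,0,0]
    - [0,0,0]
  rotation:
    - [0,0,0]
    - [0,0,0]
    - [0,0,0]
    - [0,0,0]
  jaw: [0,0,0,0]

```text
time_s: 39.05
tool_pos: [0.5036, 0.3124, 0.2034]
tool_rot: [180.0, 0.0, 151.0]
force: [0.9, -0.4, -2.5]
grip_width: 0.0554
grasp_force: 25.0
```

Call:
send_rows:
  xyz:
    - [0,0,0]
    - [0,0,0]
    - [0,0,0]
    - [0,0,0]
    - [0,0,-0.02]
    - [0,0,-0.04]
    - [0,0,-0.045]
    - [0,0,-0.05]
    - [0,0,-0.05]
    - [0,0,-0.04]
    - [0,0,0]
    - [0,0,0]
    - [0,0,0]
    - [0,0,0]
    - [0,0,0]
    - [0,0,0]
    - [0,0,0]
    - [0,0,0]
    - [0,0,0]
  rotation:
    - [0,0,0]
    - [0,0,0]
    - [0,0,0]
    - [0,0,0]
    - [0,0,0]
    - [0,0,0]
    - [0,0,0]
    - [0,0,0]
    - [0,0,0]
    - [0,0,0]
    - [0,0,0.134]
    - [0,0,0.134]
    - [0,0,0.134]
    - [0,0,0.134]
    - [0,0,0.133]
    - [0,0,0.133]
    - [0,0,0.133]
    - [0,0,0.133]
    - [0,0,0]
  jaw: [1,1,1,1,1,1,1,1,1,1,1,1,1,1,1,1,1,1,1]

```text
time_s: 40.95
tool_pos: [0.5029, 0.3129, 0.45]
tool_rot: [179.9, -0.0, 89.8]
force: [0.1, -0.1, -0.6]
grip_width: 0.0871
grasp_force: 0.0
```

```bash
python3 -c "
from h import *
go(.54,.25,.285,90)"
```

```text
t 41.0 grip [0.5029 0.3129 0.2865] rpy [ 1.7991e+02 -2.0000e-02  8.9840e+01] turn_z -0.003 shift [-0.0629  0.0371  0.0015]
```

```bash
python3 -c "
from jars2 import *
w=cam('wrist','w13.png'); cap2(w,cap2(w,(.523,.434))); discfit(w,discfit(w,(.518,.433)))
s=cam('side','s4.png'); cap2(s,(.5039,.3125))"
```

```text
cap [0.5216 0.4356] n 45 med res 0.0004 stripe size 0.0105 0.021 r 0.0119 ang mean 105.6 rect 107.4 pca 108.2
cap [0.5215 0.4358] n 38 med res 0.0005 stripe size 0.0105 0.0229 r 0.0126 ang mean 105.8 rect 107.4 pca 107.8
disc [0.5191 0.4329] n 104 med res 0.0006
disc [0.5192 0.4329] n 105 med res 0.0006
cap [0.4997 0.313 ] n 65 med res 0.0013 stripe size 0.0103 0.0213 r 0.016 ang mean -14.9 rect -6.5 pca -3.5
```

Call:
send_rows:
  xyz:
    - [-0.015,0.01,0]
    - [-0.02,0.01,0]
    - [-0.02,0.01,0]
    - [0,0,0]
    - [0,0,0]
  rotation:
    - [0,0,0]
    - [0,0,0]
    - [0,0,0]
    - [0,0,0]
    - [0,0,0]
  jaw: [1,1,1,1,1]

```text
time_s: 41.55
tool_pos: [0.5333, 0.2573, 0.4486]
tool_rot: [-180.0, -0.0, 89.8]
force: [-0.6, 0.8, 0.1]
grip_width: 0.0871
grasp_force: 0.0
```

```bash
python3 -c "
from jars2 import *
w=cam('wrist','w14.png'); cap2(w,cap2(w,(.504,.3125))); discfit(w,discfit(w,(.504,.3125)));cap2(w,cap2(w,(.523,.434))); discfit(w,discfit(w,(.518,.433)))
go(.523,.434,.04,150)"
```

```text
cap [0.5061 0.3105] n 46 med res 0.0003 stripe size 0.0102 0.0245 r 0.013 ang mean -5.2 rect -5.2 pca -5.5
cap [0.5062 0.3105] n 52 med res 0.0004 stripe size 0.0102 0.0268 r 0.0141 ang mean -5.0 rect -5.2 pca -5.0
disc [0.5044 0.3114] n 127 med res 0.0007
disc [0.5044 0.3114] n 127 med res 0.0007
cap [0.5223 0.4334] n 33 med res 0.0003 stripe size 0.0104 0.0079 r 0.0072 ang mean 108.9 rect -163.7 pca -178.8
cap [0.5222 0.4334] n 32 med res 0.0003 stripe size 0.0104 0.0079 r 0.0071 ang mean 107.7 rect -163.7 pca -178.8
disc [0.5185 0.4329] n 124 med res 0.0007
disc [0.5185 0.4329] n 124 med res 0.0007
t 41.6 grip [0.5328 0.2581 0.2852] rpy [-1.7998e+02 -6.0000e-02  8.9930e+01] turn_z -1.048 shift [0.0964 0.1474 0.2452]
```

Call:
send_rows:
  xyz:
    - [0,0,0]
    - [0,0,0]
    - [0,0,0]
    - [0,0,0]
    - [0,0,0]
    - [0,0,0]
    - [0,0,0]
    - [0,0,0]
    - [0.02,0.03,0]
    - [0.025,0.038,0]
    - [0.025,0.038,0]
    - [0.02,0.03,0]
    - [0.0078,0.0118,0.02]
    - [0,0,0.04]
    - [0,0,0.045]
    - [0,0,0.045]
    - [0,0,0.04]
    - [0,0,0.03]
    - [0,0,0.016]
    - [0,0,0.008]
  rotation:
    - [0,0,-0.131]
    - [0,0,-0.131]
    - [0,0,-0.131]
    - [0,0,-0.131]
    - [0,0,-0.131]
    - [0,0,-0.131]
    - [0,0,-0.131]
    - [0,0,-0.131]
    - [0,0,0]
    - [0,0,0]
    - [0,0,0]
    - [0,0,0]
    - [0,0,0]
    - [0,0,0]
    - [0,0,0]
    - [0,0,0]
    - [0,0,0]
    - [0,0,0]
    - [0,0,0]
    - [0,0,0]
  jaw: [1,1,1,1,1,1,1,1,1,1,1,1,1,1,1,1,1,1,1,1]

```text
time_s: 43.6
tool_pos: [0.5221, 0.4349, 0.2033]
tool_rot: [-179.9, -0.1, 150.0]
force: [0.1, 0.9, 0.6]
grip_width: 0.0867
grasp_force: 0.0
```

Call:
send_rows:
  xyz:
    - [0,0,0]
    - [0,0,0]
    - [0,0,0]
    - [0,0,0]
    - [0,0,0]
    - [0,0,0]
    - [0,0,0]
    - [0,0,0]
    - [0,0,-0.01]
    - [0,0,-0.01]
    - [0,0,0]
    - [0,0,0]
  rotation:
    - [0,0,0]
    - [0,0,0]
    - [0,0,0]
    - [0,0,0]
    - [0,0,0]
    - [0,0,0]
    - [0,0,0]
    - [0,0,0]
    - [0,0,0]
    - [0,0,0]
    - [0,0,0]
    - [0,0,0]
  jaw: [1,0,0,0,0,0,0,0,0,0,0,0]
  newtons: 25

```text
time_s: 44.8
tool_pos: [0.523, 0.4342, 0.2247]
tool_rot: [180.0, 0.0, 149.8]
force: [-0.3, -1.2, -1.6]
grip_width: 0.0555
grasp_force: 25.0
```

```bash
python3 -c "
from h import *
go(.519,.433,.0405,36.3)"
```

```text
t 44.8 grip [0.523  0.4342 0.0612] rpy [1.7999e+02 2.0000e-02 1.4985e+02] turn_z 1.982 shift [-0.004  -0.0014  0.0207]
```

Call:
send_rows:
  xyz:
    - [0,0,0]
    - [0,0,0]
    - [0,0,0]
    - [0,0,0]
    - [0,0,0]
    - [0,0,0]
    - [0,0,0]
    - [0,0,0]
    - [0,0,0]
    - [0,0,0]
    - [0,0,0]
    - [0,0,0]
    - [0,0,0]
    - [0,0,0]
    - [0,0,0]
    - [-0.004,-0.0015,0]
    - [0,0,0.01]
    - [0,0,0.006]
    - [0,0,0]
    - [0,0,0]
  rotation:
    - [0,0,0.132]
    - [0,0,0.132]
    - [0,0,0.132]
    - [0,0,0.132]
    - [0,0,0.132]
    - [0,0,0.132]
    - [0,0,0.132]
    - [0,0,0.132]
    - [0,0,0.132]
    - [0,0,0.132]
    - [0,0,0.132]
    - [0,0,0.132]
    - [0,0,0.132]
    - [0,0,0.132]
    - [0,0,0.132]
    - [0,0,0]
    - [0,0,0]
    - [0,0,0]
    - [0,0,0]
    - [0,0,0]
  jaw: [0,0,0,0,0,0,0,0,0,0,0,0,0,0,0,0,0,0,0,0]

```text
time_s: 46.8
tool_pos: [0.5189, 0.4328, 0.2077]
tool_rot: [-180.0, 0.1, 36.4]
force: [0.2, -0.5, -2.4]
grip_width: 0.0559
grasp_force: 25.0
```

```bash
python3 -c "
from h import *
go(.519,.433,.0397,36.3);print(env.get_obs()['force'])"
```

```text
t 46.8 grip [0.5189 0.4328 0.0442] rpy [-1.7999e+02  7.0000e-02  3.6440e+01] turn_z 0.002 shift [ 0.0002 -0.0001  0.0045]
[ 0.1875717  -0.52007339 -2.42878326]
```

Lower, release, lift and turn back to the viewing pose.

Call:
send_rows:
  xyz:
    - [0,0,0.002]
    - [0,0,0.0015]
    - [0,0,0.001]
    - [0,0,0]
    - [0,0,0]
  rotation:
    - [0,0,0]
    - [0,0,0]
    - [0,0,0]
    - [0,0,0]
    - [0,0,0]
  jaw: [0,0,0,0,0]

```text
time_s: 47.3
tool_pos: [0.519, 0.4332, 0.2049]
tool_rot: [180.0, -0.0, 36.4]
force: [-1.8, -2.9, 6.0]
grip_width: 0.0556
grasp_force: 25.0
```

Call:
send_rows:
  xyz:
    - [0,0,0]
    - [0,0,0]
    - [0,0,0]
    - [0,0,0]
    - [0,0,-0.02]
    - [0,0,-0.04]
    - [0,0,-0.045]
    - [0,0,-0.05]
    - [0,0,-0.05]
    - [0,0,-0.04]
    - [0,0,0]
    - [0,0,0]
    - [0,0,0]
    - [0,0,0]
    - [0,0,0]
    - [0,0,0]
    - [0,0,0]
    - [0,0,0]
  rotation:
    - [0,0,0]
    - [0,0,0]
    - [0,0,0]
    - [0,0,0]
    - [0,0,0]
    - [0,0,0]
    - [0,0,0]
    - [0,0,0]
    - [0,0,0]
    - [0,0,0]
    - [0,0,-0.134]
    - [0,0,-0.134]
    - [0,0,-0.134]
    - [0,0,-0.134]
    - [0,0,-0.134]
    - [0,0,-0.133]
    - [0,0,-0.133]
    - [0,0,0]
  jaw: [1,1,1,1,1,1,1,1,1,1,1,1,1,1,1,1,1,1]

```text
time_s: 49.1
tool_pos: [0.519, 0.433, 0.4486]
tool_rot: [-180.0, -0.0, 90.1]
force: [-0.2, 0.2, -0.1]
grip_width: 0.087
grasp_force: 0.0
```

Call:
send_rows:
  xyz:
    - [-0.03,0,0]
    - [-0.03,0,0]
    - [-0.03,0,0]
    - [-0.03,0,0]
    - [-0.01,0,0]
    - [0,0,0]
    - [0,0,0]
  rotation:
    - [0,0,0]
    - [0,0,0]
    - [0,0,0]
    - [0,0,0]
    - [0,0,0]
    - [0,0,0]
    - [0,0,0]
  jaw: [1,1,1,1,1,1,1]

```text
time_s: 49.8
tool_pos: [0.5186, 0.3042, 0.4491]
tool_rot: [180.0, -0.1, 90.0]
force: [-0.2, -0.3, 0.2]
grip_width: 0.0873
grasp_force: 0.0
```

```bash
python3 -c "
from jars2 import *
w=cam('wrist','w15.png'); cap2(w,cap2(w,(.504,.3125))); discfit(w,(.504,.3125));cap2(w,cap2(w,(.519,.433))); discfit(w,(.518,.433))
go(.52,.3,.285,90); s=cam('side','s5.png'); c=cam('scene','sc5.png')"
```

```text
cap [0.5067 0.3116] n 43 med res 0.0005 stripe size 0.0102 0.0245 r 0.0123 ang mean -11.2 rect -5.8 pca -5.5
cap [0.5071 0.3115] n 38 med res 0.0003 stripe size 0.0102 0.0276 r 0.0137 ang mean -10.1 rect -5.8 pca -5.4
disc [0.5054 0.3109] n 94 med res 0.0006
cap [0.5228 0.4339] n 46 med res 0.0003 stripe size 0.0101 0.0234 r 0.0122 ang mean -2.5 rect -5.8 pca -6.5
cap [0.5232 0.4338] n 37 med res 0.0004 stripe size 0.0101 0.0273 r 0.0138 ang mean -2.4 rect -6.2 pca -6.3
disc [0.519  0.4328] n 116 med res 0.0006
t 49.9 grip [0.5184 0.3047 0.2856] rpy [-1.7999e+02 -8.0000e-02  9.0110e+01] turn_z 0.002 shift [-0.0047  0.0016  0.0006]
```

View pics/s5.png

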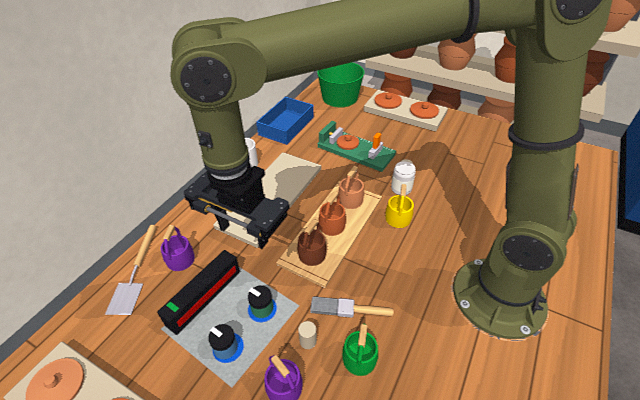

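All three pots stand on the board at (351,190), (332,217) and (312,246). The jaw is open and both stripes face the window. The cap fit for the blue jar differs by 4 mm from where the gripper put it, so I'll use an enlarged overlay to settle that.

```bash
python3 -c "
from h import *
w=cam('wrist'); im=w['image'][0:260,190:400]; K=3
im=cv2.resize(im,None,fx=K,fy=K,interpolation=cv2.INTER_CUBIC)
def circ(c,r,z,col):
    P=np.array([(proj(w,[c[0]+r*np.cos(t),c[1]+r*np.sin(t),z])-[190,0]+.0)*K for t in np.linspace(0,6.283,60)]).astype(int); cv2.polylines(im,[P],True,col,1)
for a,b,d in(((.5069,.3115),(.5036,.3124),(.5054,.3109)),((.523,.4338),(.519,.433),(.519,.4328))):
    circ(a,.028,.06,(0,255,255)); circ(b,.028,.06,(0,0,255)); circ(d,.036,0,(0,255,0)); circ(b,.028,0,(255,0,255))
cv2.imwrite('pics/ov.png',im[:600,:]);print(im.shape)
"
```

```text
(780, 630, 3)
```

View pics/ov.png

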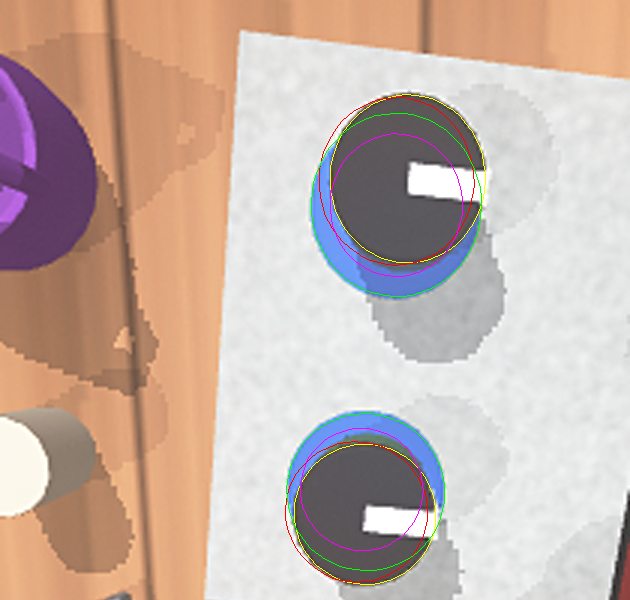

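The yellow fits match the caps. The green jar is within 2 mm of its disc, but the blue jar sits 4 mm too far in +x. I'll close the fingers along x over the disc centre to nudge it back.

Call:
send_rows:
  xyz:
    - [0.02,0,0]
    - [0.03,0,0]
    - [0.03,0,0]
    - [0.03,0,0]
    - [0.0185,0.0005,0]
    - [0,0,0.03]
    - [0,0,0.045]
    - [0,0,0.05]
    - [0,0,0.05]
    - [0,0,0.04]
    - [0,0,0.02]
    - [0,0,0.01]
    - [0,0,0]
    - [0,0,0]
  rotation:
    - [0,0,0]
    - [0,0,0]
    - [0,0,0]
    - [0,0,0]
    - [0,0,0]
    - [0,0,0]
    - [0,0,0]
    - [0,0,0]
    - [0,0,0]
    - [0,0,0]
    - [0,0,0]
    - [0,0,0]
    - [0,0,0]
    - [0,0,0]
  jaw: [1,1,1,1,1,1,1,1,1,1,1,1,1,1]

```text
time_s: 51.4
tool_pos: [0.5196, 0.4325, 0.2052]
tool_rot: [179.9, -0.1, 90.0]
force: [0.0, 0.6, 0.8]
grip_width: 0.0871
grasp_force: 0.0
```

Call:
send_rows:
  xyz:
    - [0,0,0]
    - [0,0,0]
    - [0,0,0]
    - [0,0,0]
    - [0,0,0]
    - [0,0,0]
    - [0,0,0]
    - [0,0,0]
  rotation:
    - [0,0,0]
    - [0,0,0]
    - [0,0,0]
    - [0,0,0]
    - [0,0,0]
    - [0,0,0]
    - [0,0,0]
    - [0,0,0]
  jaw: [0.8,0.7,0,0,0,0,0,0]
  newtons: 10

```text
time_s: 52.2
tool_pos: [0.5199, 0.4315, 0.2043]
tool_rot: [179.9, -0.0, 90.0]
force: [1.6, -0.4, 2.5]
grip_width: 0.0558
grasp_force: 10.0
```

Call:
send_rows:
  xyz:
    - [0,0,0]
    - [0,0,0]
    - [0,0,0]
    - [0,0,0]
    - [0,0,-0.02]
    - [0,0,-0.04]
    - [0,0,-0.045]
    - [0,0,-0.05]
    - [0,0,-0.05]
    - [0,0,-0.04]
    - [-0.03,0,0]
    - [-0.03,0,0]
    - [-0.03,0,0]
    - [-0.03,0,0]
    - [-0.01,0,0]
    - [0,0,0]
    - [0,0,0]
  rotation:
    - [0,0,0]
    - [0,0,0]
    - [0,0,0]
    - [0,0,0]
    - [0,0,0]
    - [0,0,0]
    - [0,0,0]
    - [0,0,0]
    - [0,0,0]
    - [0,0,0]
    - [0,0,0]
    - [0,0,0]
    - [0,0,0]
    - [0,0,0]
    - [0,0,0]
    - [0,0,0]
    - [0,0,0]
  jaw: [1,1,1,1,1,1,1,1,1,1,1,1,1,1,1,1,1]

```text
time_s: 53.9
tool_pos: [0.5191, 0.3027, 0.4491]
tool_rot: [180.0, -0.1, 90.1]
force: [-0.2, -0.6, 0.0]
grip_width: 0.0875
grasp_force: 0.0
```

```bash
python3 -c "
from jars2 import *
w=cam('wrist','w16.png'); cap2(w,cap2(w,(.506,.3115))); discfit(w,(.504,.3125));cap2(w,cap2(w,(.521,.433))); discfit(w,(.518,.433))
go(.52,.3,.285,90)"
```

```text
cap [0.5067 0.3116] n 40 med res 0.0004 stripe size 0.0101 0.0265 r 0.0136 ang mean -10.4 rect -5.7 pca -5.4
cap [0.5069 0.3116] n 38 med res 0.0003 stripe size 0.0101 0.0269 r 0.0136 ang mean -10.6 rect -5.7 pca -5.7
disc [0.5054 0.3109] n 98 med res 0.0006
cap [0.5213 0.4338] n 39 med res 0.0003 stripe size 0.0103 0.0275 r 0.0137 ang mean -2.6 rect -6.8 pca -6.5
cap [0.5214 0.4337] n 36 med res 0.0003 stripe size 0.0103 0.0277 r 0.0137 ang mean -2.3 rect -6.8 pca -6.4
disc [0.5189 0.4329] n 108 med res 0.0006
t 54.0 grip [0.5189 0.3032 0.2855] rpy [-1.7998e+02 -8.0000e-02  9.0160e+01] turn_z 0.003 shift [-0.0032  0.0011  0.0005]
```

```bash
python3 -c "
from h import *
s=cam('side','s6.png'); a=cv2.imread('pics/s5.png'); d=cv2.GaussianBlur(cv2.absdiff(a,s['image']),(5,5),0).max(2)
k,l,st,ce=cv2.connectedComponentsWithStats((d>40).astype(np.uint8)); print([x.tolist() for x in st[1:] if x[4]>12])
m,b=blobs(s,(5,200,150),(15,255,255),10); print(b)
i=cv2.imread('pics/side0.png'); 
for n,r in(('tin',(385,155,420,195)),('propb',(295,315,322,350)),('lidgauge',(318,120,362,160)),('stand',(215,155,300,245))):
    x0,y0,x1,y1=r; print(n,cv2.absdiff(i,s['image'])[y0:y1,x0:x1].mean().round(1))
for y in(-.118,0,.118): print(proj(s,[.472,y,.137]).round(), end=' ')
c=cam('scene')
g=[grip(c,*(int(q) for q in (*(proj(c,[.472,y,.137])-18),*(proj(c,[.472,y,.137])+18))),z=.137) for y in(-.118,0,.118)]
"
```

```text
[[256, 166, 8, 4, 13], [213, 175, 16, 6, 24], [206, 200, 19, 9, 50], [234, 211, 13, 7, 31], [247, 231, 9, 7, 16]]
[([373, 133, 9, 16, 76], [376.2, 141.2])]
tin 19.4
propb 17.2
lidgauge 19.6
stand 66.5
[351. 170.] [332. 196.] [310. 225.] grip 0.5498 -0.1326 size 0.0145 0.0459 yaw of length 142.9 pca 139.1 n 45
grip 0.4784 0.0085 size 0.0028 0.0083 yaw of length 108.1 pca 102.2 n 4Traceback (most recent call last):
  File "<string>", line 11, in <module>
    g=[grip(c,*(int(q) for q in (*(proj(c,[.472,y,.137])-18),*(proj(c,[.472,y,.137])+18))),z=.137) for y in(-.118,0,.118)]
       ~~~~^^^^^^^^^^^^^^^^^^^^^^^^^^^^^^^^^^^^^^^^^^^^^^^^^^^^^^^^^^^^^^^^^^^^^^^^^^^^^^^^^^^^^^^
  File "h.py", line 33, in grip
    k,l,st,ce=cv2.connectedComponentsWithStats(m); i=1+st[1:,4].argmax()
                                                       ~~~~~~~~~~~~~~~^^
ValueError: attempt to get argmax of an empty sequence
```

Nothing but the arm changed since the last good view, and the gripper is clear of everything.

```bash
python3 -c "
from cell import env
print(env.sign_off())"
```

```text
the job is handed in; nothing more can be done
None
```

I handed the job in at 54 s: the lid was gauged (anvil back about 5 mm, held 1.5 s) and the jaw slid fully open, the three pots stand upright on the ware board, and both jars are within about 3 mm of their disc centres with stripes within about 1° of the scanner window; sign-off returned no verdict.

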